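Load a base plate onto the test fixture and lock it with its pin

ROBOT

A 6-joint arm with a two-finger parallel gripper is mounted at the origin on the work surface. World frame = base frame: x ahead of the robot, y to its left, z up, the work surface at z = 0. Lengths are in m, angles in rad, forces in N, time in s.
With the tool pointing down it reaches from about 0.325 to 0.9 m from the base axis. Payload 6.1 kg.
Tool frame: the origin (TCP) lies on the centre line of the jaws, within the pads' length; the fingertips stand 17 mm ahead of it and the grasp point (between the pads) lies 2 mm behind it (robot.tip_extent is the distance from the TCP to the fingertips, in m); y points along the fingers, x is the direction in which the jaws open and shut, and the axes are right-handed (so a half turn about y gives the same grasp; the last joint's range is limited). The gripper opens to 85 mm and grips with 20 to 120 N. Pads are 22 mm wide; open, the fingers measure 114 mm over their backs; the gripper's body (76 mm by 85 mm) begins 54 mm behind the grasp point. The pads swing forward as they close: fully open they stand 13 mm farther back than shut.
Start: joints at [1.221, 0.22, 1.526, -0, 1.395, -0.126], TCP at [0.139, 0.609, 0.248] pointing down, gripper open.
Joint ranges: [-2.98, 2.98], [-0.91, 2.08], [0.09, 2.57], [-1.24, 4.39], [0.2, 2.65], [-2.68, 2.68]. Speed limits (rad/s): [2.57, 2.57, 3.01, 3.14, 3.14, 3.14].

INTERFACE

Orientations are given as a rotation vector (axis times angle).
In Python, from cell import robot gives the robot as it stands.
- The arm moves only by the shell command python3 -m handwheel 'ROWS' [FORCE]. ROWS is text: rows parted by semicolons, each of 7 numbers parted by spaces: the shift along the world's x, y, z in units of 2 cm (1.0 is 2 cm), then the turn, a rotation vector about the world's x, y, z in units of 5 degrees (1.0 is 5 degrees), then the opening, from 0 (shut) to 1 (fully open). In form: x y z ax ay az hand; .... A call has 1 to 10 rows; each row shifts and turns the commanded pose from where the row before left it; what a row does not reach is not made up. A row lasts 1/10 s, in which the tool goes at most 50 mm and 8.59 degrees, less where a joint would pass 70% of its speed; a pose out of reach is approached as far as the arm can. A call with a number of a shift or a turn outside -1 to 1 is refused whole. A call with a gripper value outside its range is refused whole. The fingers move at their own pace and stop on an object; FORCE is the grip in N (left out, the last holds). Time passes only in rows, so rows that do not move let the fingers close. It gives the time, the measured TCP pose, the force and the opening at its end, in the units of the state.
- robot.observe(): the state, without advancing time (a new reading comes with each control period).
- robot.snapshot(name): name is "side" or "top"; returns a dict with "frame" (400x640x3 uint8, red, green, blue), "mtx" (3x3 intrinsics, pixels), "k1" (the pictures are not rectified: a ray, as slopes to the right and down, at radius r is drawn at 1 + k1 r^2 times it, then the intrinsics apply), "pose" (4x4, takes a point from camera to world coordinates). Camera axes: x right, y up, looking along -z (the intrinsics and any distortion apply to the point x, -y, -z); pixel columns grow to the right and rows downward; lengths in m; the calibration is good to about 2 mm. A picture is of the moment at which its call begins. There is no depth.
- robot.hand_in(): hands the job in, once; it reports no verdict.
The state is a dict: "clock": time; "joint_pos": joint angles; "dq": joint speeds; "joint_torque": joint torques, N m; "position": TCP position; "ee_rot": TCP orientation; "contact_force": force on the tool from outside, world axes, zero at the start; "ft_torque": the same for the moment, N m; "grip_width": finger opening in m.
Only numpy, scipy, OpenCV 4.12 (cv2) and the standard library are available. Lean on these libraries where they do the work, as an engineer would, in place of code of your own. Each camera call takes 0.05 s, during which the arm holds its last target.

TASK

Take the top aluminium plate off the stack and set it down gently in the nest of the test fixture, flat between the locating dowels with its hole over the hole in the fixture. Then take the T-handled pin from the pin holder and push it upright through the plate's hole, fully home, so that its collar sits on the plate. Leave the rest of the stack, the other two pins and everything else on the bench where they are.

Things in the scene. Friction and masses are not known exactly. Their poses are not given: they have to be found in the camera images.
- plate_top: the top plate of the stack of three: bare aluminium, 150 x 60 x 10 mm, 0.22 kg, one through hole of 18 mm diameter near one end. Origin: centre of the underside; x along the length (the hole is at x = -52 mm), y across the 60 mm width, z up
- plate_hole (a point): centre of the top plate's hole, at its upper face (x = -52 mm, z = 10 mm in the plate's frame)
- plate_mid: the second plate of the stack, the same shape and lying nearly flush under the top one; origin and axes as for the top plate. It stays
- plate_low: the lowest plate of the stack, the same shape. It stays. It lies on a fixed black riser of 130 x 44 x 15 mm, so the stack's top is 45 mm above the bench
- fixture: fixed grey block 190 x 100 x 36 mm (origin: centre of underside, x along its length). On its top six 12 mm steel dowels, 15 mm high (upper 7 mm tapered), at (x, y) = (-45, +-37.5), (45, +-37.5), (-82.5, 0), (82.5, 0) mm leave the plate 1.5 mm play on each side. The block goes on to x = 121 mm, where a mast (20 x 20 mm at (108, 38)) with a black head rises to 160 mm above the bench
- nest (a point): centre of the fixture's upper face, 36 mm above the bench, where the centre of the plate's underside comes to lie; axes as the fixture's: the plate's x axis goes along this x axis, the same way round
- bush (a point): centre of the mouth of the fixture's hole (15 mm diameter, right through the 36 mm block), at the upper face, x = -52 mm in the fixture's frame
- tpin: T-handled steel pin, 84 mm tall, 0.12 kg, upright in one of the holder's holes. Origin: centre of lower end; z up. Shaft 12 mm diameter, 40 mm long, 4 mm chamfer at the foot; collar 26 mm diameter at z = 40 to 45 mm; 12 mm neck; crossbar along the pin's y axis, 66 mm long, 14 mm wide (x), z = 68 to 84 mm. Home: collar on the plate, 46 mm above the bench, lower end 6 mm above it
- tpin_tip (a point): centre of the lower end of the T-handled pin
- tpin_bar (a point): centre of the T-handled pin's crossbar, 76 mm above its lower end
- holder: the pin holder, fixed: a black block 180 x 56 mm, 45 mm high, origin at the centre of its underside, with through holes of 16 mm diameter at x = -60, 0 and 60 mm. The pins' collars rest on its upper face, with their lower ends 5 mm above the bench
- ballpin: another pin in the holder, with a ball head of 30 mm diameter, 87 mm tall, origin at its lower end. It stays
- discpin: another pin in the holder, with a flat disc head of 40 mm diameter, 77 mm tall, origin at its lower end. It stays
- bottle: bystander: white bottle, 56 mm diameter, 160 mm tall, origin at the centre of its underside
- spool: bystander: dark spool, 60 mm diameter, 58 mm tall, origin at the centre of its underside
- mouse: bystander: black computer mouse, 100 x 58 x 31 mm, long along x, origin under its centre
- driver: bystander: screwdriver lying along its x axis, 170 mm long, up to 30 mm high
- brush: bystander: brush lying along its x axis, 160 mm long, up to 30 mm high
- meter: bystander: grey multimeter lying flat, 85 x 170 x 45 mm, long along y, origin under its centre
Things that resemble listed ones, but are neither listed nor needed, are in the scene too. Leave any pink look-alike of the fixture alone.

How it is judged:
By the outcome, as a careful person would: the job done as asked, in the order asked, and still so for the second after the job is handed in, with the robot touching nothing.
It also fails if it takes over 61 s, if anything falls off the work surface, if the arm or the gripper's body presses on something with over 40 N, if the wrist force passes 120 N, or if a joint passes its speed limit or range.

## Working session

There is one attempt and no reset: what is moved stays moved. The work goes in short steps, Python scripts to look and compute and a shell command to move; the robot and the scene stay as the last step left them, time stands still between calls to the robot, and variables do not carry over. Pictures are saved under pics/ and viewed, and the job is handed in when it is done.

```bash
ls; mkdir -p pics; cat > h.py <<'E'
import numpy as np, cv2
from cell import robot
def snap(n,f):
    s=robot.snapshot(n); np.savez('pics/'+f+'.npz',**{k:np.array(s[k]) for k in('frame','mtx','k1','pose')})
    cv2.imwrite('pics/'+f+'.png',s['frame'][:,:,::-1]); return s
def load(f):
    d=np.load('pics/'+f+'.npz'); return {k:d[k] for k in d}
def dist(s): return np.array([float(s['k1']),0,0,0])
def ray(s,uv):
    p=cv2.undistortPoints(np.array([[uv]],float),s['mtx'],dist(s),None)[0,0]
    d=s['pose'][:3,:3]@np.array([p[0],-p[1],-1]); return s['pose'][:3,3],d
def onz(s,uv,z):
    o,d=ray(s,uv); return o+d*(z-o[2])/d[2]
def proj(s,P):
    P=np.atleast_2d(P).astype(float); R=s['pose'][:3,:3]; c=(P-s['pose'][:3,3])@R; c=c*[1,-1,-1]
    return cv2.projectPoints(c,np.zeros(3),np.zeros(3),s['mtx'],dist(s))[0][:,0]
def crop(s,f,x0,y0,x1,y1,k):
    cv2.imwrite('pics/'+f+'.png',cv2.resize(s['frame'][y0:y1,x0:x1,::-1],None,fx=k,fy=k,interpolation=cv2.INTER_CUBIC))
E
python3 - <<'E'
from h import *
for n in('top','side'):
    s=snap(n,n+'0'); print(n,s['mtx'],s['k1'],s['pose'])
print(robot.observe())
E
```

```text
pics
top [[475.42966281   0.         315.58016084]
 [  0.         475.42966281 199.78117417]
 [  0.           0.           1.        ]] -0.07774872850032723 [[ 0.00547864  0.99758177 -0.06928627  0.45246988]
 [-0.9999587   0.00496287 -0.007614   -0.00261548]
 [-0.00725173  0.06932513  0.99756776  1.42093856]
 [ 0.          0.          0.          1.        ]]
side [[439.02055633   0.         318.48973828]
 [  0.         439.02055633 200.85206706]
 [  0.           0.           1.        ]] -0.1102550309474268 [[ 0.82178504  0.30077481 -0.48394614  0.06701785]
 [-0.56959187  0.41080931 -0.71189944 -0.72579752]
 [-0.01531184  0.8606801   0.50891583  0.5799833 ]
 [ 0.          0.          0.          1.        ]]
{'clock': 0.1, 'joint_pos': array([ 1.22087783e+00,  2.21169924e-01,  1.52751335e+00, -4.11926429e-05,
        1.39467927e+00, -1.26109902e-01]), 'dq': array([ 0.00166381, -0.00108162, -0.00362921,  0.00107018, -0.00117225,
       -0.00051142]), 'joint_torque': array([ 9.28707013e-04, -4.98245716e+01, -3.90544796e+01, -2.66428069e-04,
        5.82729816e-03, -3.60196310e-06]), 'position': array([0.13855887, 0.6089163 , 0.24728575]), 'ee_rot': array([-1.30776565, -1.04166483,  1.04415653]), 'contact_force': array([-0.48839528, -0.06215637, -0.36537232]), 'ft_torque': array([ 0.03701398,  0.01451778, -0.00953663]), 'grip_width': 0.08532652531353449}
```

View pics/top0.png

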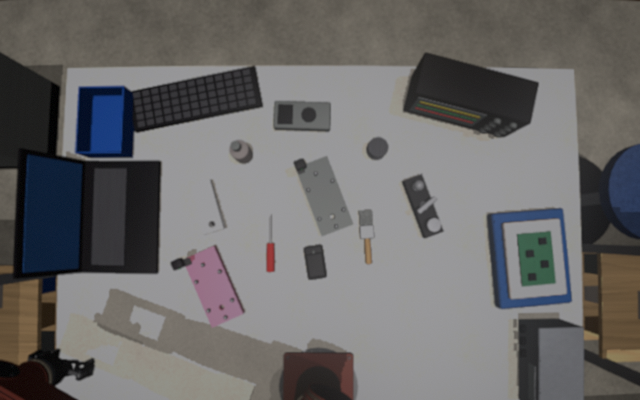

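View pics/side0.png

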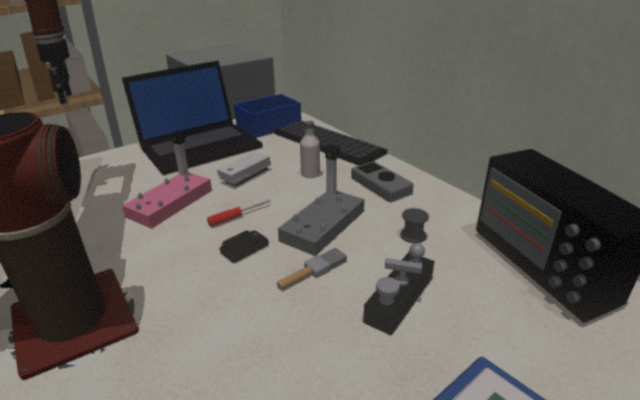

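The top view shows the stack (pale, about (212,207)), the grey fixture (325,195), a pink decoy (213,285) and the holder (423,206). The T-pin is the middle one of three there. Next I'll take close crops.

```bash
python3 - <<'E'
from h import *
s=load('top0'); 
a=[]
def c(x0,y0,x1,y1,k=5,g=False):
    im=s['frame'][y0:y1,x0:x1,::-1]
    if g: im=np.clip((im.astype(float)-im.min())*255/(im.max()-im.min()),0,255).astype(np.uint8)
    return cv2.resize(im,None,fx=k,fy=k,interpolation=cv2.INTER_CUBIC)
cv2.imwrite('pics/c1.png',c(165,170,255,250,7,True))
cv2.imwrite('pics/c2.png',c(280,145,365,245,6))
cv2.imwrite('pics/c3.png',c(395,165,455,245,7))
s=load('side0')
cv2.imwrite('pics/c4.png',c(205,140,285,195,8))
cv2.imwrite('pics/c5.png',c(265,145,445,335,3))
E
```

```text
(no output)
```

View pics/c1.png

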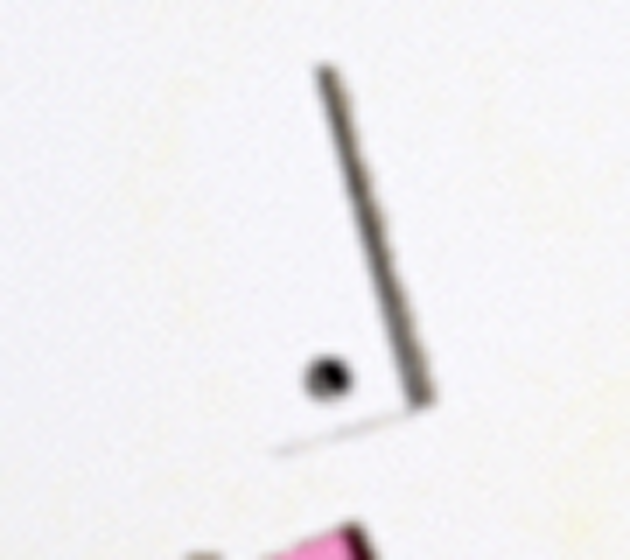

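View pics/c2.png

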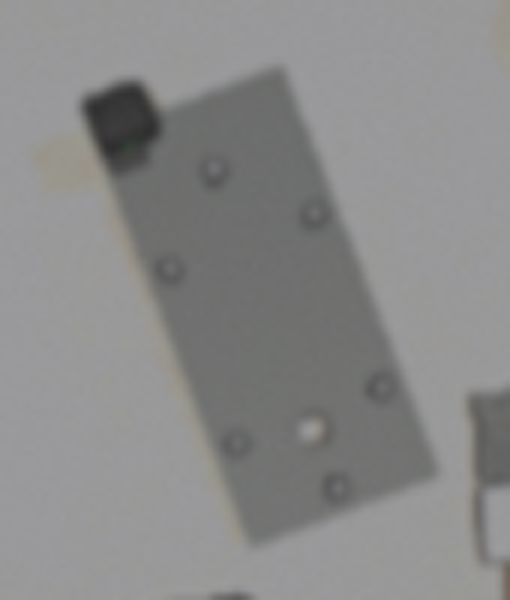

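View pics/c3.png

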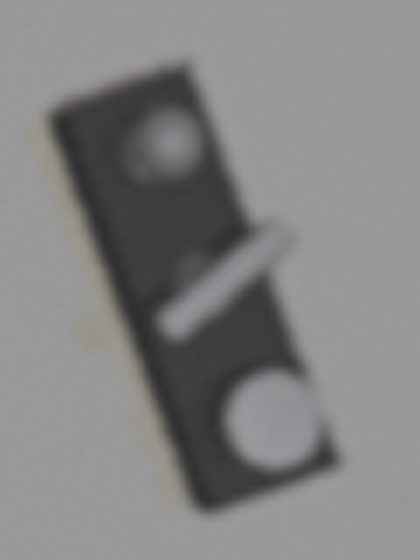

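View pics/c4.png

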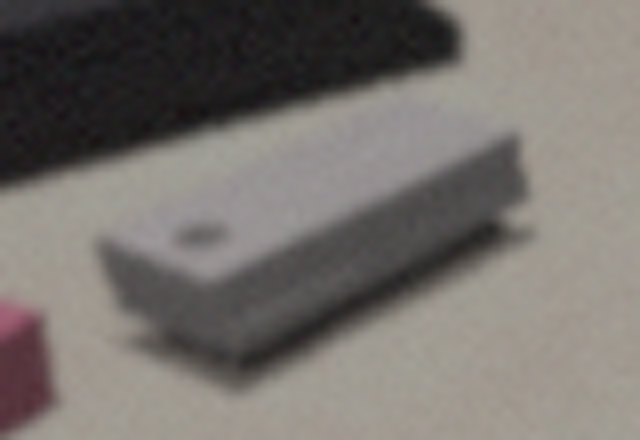

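View pics/c5.png

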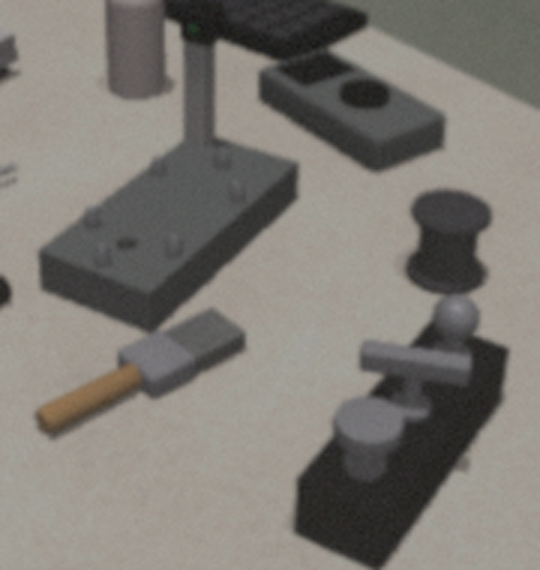

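The stack lies by itself at (212,207). The fixture's mast corner is at (300,165), so its +x points up-image. The holder has three pins: ball head (419,185), crossbar (428,205) and disc (434,225). The crossbar pin is the target. Next I'll fit poses with both cameras.

```bash
cat > fit.py <<'E'
from h import *
from scipy.optimize import least_squares
def o(p,k,x0,y0): return [(p[0]+.5)/k-.5+x0,(p[1]+.5)/k-.5+y0]
def T(q,P):
    c,s=np.cos(q[2]),np.sin(q[2]); P=np.array(P,float)/1000
    return np.c_[q[0]+c*P[:,0]-s*P[:,1], q[1]+s*P[:,0]+c*P[:,1], P[:,2]+(q[3] if len(q)>3 else 0)]
def fit(obs,q0,name,offs=True):
    # obs: list of (snap, [(P,uv),..])
    for sub in [obs]+([[ob] for ob in obs] if len(obs)>1 else []):
        f=lambda q: np.concatenate([(proj(s,T(q,[a for a,_ in l]))-np.array([b for _,b in l])).ravel() for s,l in sub])
        r=least_squares(f,q0,loss='soft_l1')
        print(name,np.round(r.x,4),'yawdeg',round(np.degrees(r.x[2]),2),'res px',np.round(f(r.x).reshape(-1,2),1).tolist())
E
cat > run1.py <<'E'
from fit import *
t,s=load('top0'),load('side0')
A=lambda l,*a:[(P,o(p,*a)) for P,p in l]
pt=A([((-52,0,45),(328,378)),((75,-30,45),(318,66)),((-75,-30,45),(410,408)),((-75,30,45),(272,452))],7,165,170)
ps=A([((-52,0,45),(203,235)),((75,-30,45),(518,135)),((-75,-30,45),(210,283)),((-75,30,45),(98,240))],8,205,140)
fit([(t,pt),(s,ps)],[.43,.29,.25],'plate')
ft=A([((121,-50,36),(285,65)),((-95,-50,36),(437,472)),((-95,50,36),(253,547)),((-52,0,36),(311,429)),
((-82.5,0,51),(337,487)),((-45,-37.5,51),(381,386)),((-45,37.5,51),(237,442)),((45,-37.5,51),(315,213)),((45,37.5,51),(170,268)),((82.5,0,51),(214,170))],6,280,145)
fs=A([((121,-50,36),(298,164)),((-95,-50,36),(151,290)),((-95,50,36),(41,252)),((-52,0,36),(127,243)),
((-82.5,0,51),(102,247)),((-45,-37.5,51),(175,235)),((-45,37.5,51),(93,209)),((45,-37.5,51),(237,183)),((45,37.5,51),(158,160)),((82.5,0,51),(223,150))],3,265,145)
fit([(t,ft),(s,fs)],[.45,0,.3],'fixture')
ht=A([((90,28,45),(52,112)),((90,-28,45),(188,65)),((-90,-28,45),(340,462)),((-90,28,45),(200,510)),((-60,0,82),(271,418)),((60,0,77),(172,143))],7,395,165)
hs=A([((90,-28,45),(507,350)),((-90,-28,45),(377,568)),((-90,28,45),(298,482)),((-60,0,82),(368,420)),((60,0,77),(456,318))],3,265,145)
fit([(t,ht),(s,hs)],[.43,-.3,.3],'holder')
bt=A([((0,33,89),(168,328)),((0,-33,89),(288,232))],7,395,165)
bs=A([((0,33,81),(363,357)),((0,-33,81),(469,370))],3,265,145)
fit([(t,bt),(s,bs)],[.43,-.3,-.7],'tpin')
R=cv2.Rodrigues(robot.observe()['ee_rot'])[0]; print(R.round(3),robot.tip_extent)
E
python3 run1.py
```

```text
plate [0.527  0.3251 0.2886] yawdeg 16.54 res px [[-0.0, 0.0], [-0.2, 0.0], [0.2, 0.5], [0.2, -0.1], [0.0, -0.1], [0.4, -0.4], [0.1, -0.1], [-0.3, -0.6]]
plate [0.5273 0.3252 0.285 ] yawdeg 16.33 res px [[-0.1, -0.1], [-0.1, -0.1], [0.1, 0.4], [0.1, -0.2]]
plate [0.5259 0.3239 0.2978] yawdeg 17.06 res px [[-0.0, 0.2], [0.2, -0.3], [0.2, 0.2], [-0.4, -0.3]]
fixture [ 0.5499 -0.0209  0.3749] yawdeg 21.48 res px [[-0.7, -0.4], [0.9, 0.3], [-0.5, 0.3], [0.5, -0.1], [0.2, -0.1], [0.2, -0.1], [-0.0, 0.0], [-0.1, -0.2], [-0.1, -0.0], [-0.0, -0.3], [0.4, -0.6], [-0.1, 1.4], [-0.9, -0.4], [0.1, 0.3], [0.1, -0.2], [-0.1, 0.9], [-0.5, -0.4], [0.5, 0.1], [0.0, -0.9], [-0.2, -0.0]]
fixture [ 0.5498 -0.0208  0.3695] yawdeg 21.17 res px [[-0.5, -0.4], [0.7, 0.5], [-0.7, 0.3], [0.4, -0.0], [0.0, 0.0], [0.2, 0.1], [-0.1, 0.0], [-0.0, -0.1], [-0.1, -0.1], [0.1, -0.4]]
fixture [ 0.55   -0.0208  0.3791] yawdeg 21.72 res px [[0.3, -0.7], [0.1, 1.3], [-0.8, -0.3], [0.2, 0.3], [0.3, -0.2], [0.0, 0.8], [-0.5, -0.3], [0.5, -0.0], [-0.0, -1.0], [-0.3, -0.1]]
holder [ 0.5323 -0.3051  0.3563] yawdeg 20.41 res px [[1.3, -0.5], [-0.3, -0.3], [0.1, 0.9], [2.2, 0.8], [0.4, 0.6], [-0.9, 0.3], [0.6, -0.2], [2.0, -16.3], [-0.9, -0.7], [-0.1, -0.1], [-0.3, 0.3]]
holder [ 0.5333 -0.3041  0.352 ] yawdeg 20.17 res px [[1.1, -0.9], [-0.5, -0.7], [-0.4, 0.7], [1.7, 0.4], [-0.0, 0.3], [-1.2, -0.1]]
holder [ 0.5311 -0.306   0.3586] yawdeg 20.55 res px [[0.4, 0.2], [2.0, -15.6], [-1.0, -0.0], [-0.2, 0.5], [-0.5, 0.8]]
tpin [ 0.5334 -0.3056  0.7057] yawdeg 40.43 res px [[-0.5, 0.6], [-0.1, -0.8], [-0.7, -0.2], [1.0, 0.8]]
tpin [ 0.5331 -0.3065  0.6698] yawdeg 38.38 res px [[-0.5, 0.4], [0.5, -0.4]]
tpin [ 0.5339 -0.3048  0.7436] yawdeg 42.61 res px [[-0.9, -0.1], [0.9, 0.0]]
[[ 0.222 -0.001 -0.975]
 [ 0.975 -0.002  0.222]
 [-0.002 -1.     0.   ]] 0.017
```

Fits agree within about 1 mm, and the T-pin sits at the holder's middle hole. Before the first reach I'll touch the bare bench under the start pose with 60 mm opening, which measures the true fingertip height.

```bash
python3 -m handwheel '0 0 -1 0 0 0 0.706;0 0 -1 0 0 0 0.706;0 0 -1 0 0 0 0.706;0 0 -1 0 0 0 0.706;0 0 -1 0 0 0 0.706;0 0 -1 0 0 0 0.706;0 0 -1 0 0 0 0.706;0 0 -1 0 0 0 0.706;0 0 -1 0 0 0 0.706;0 0 -0.7 0 0 0 0.706' 40
```

```text
clock: 1.1
position: [0.1383, 0.6082, 0.0521]
ee_rot: [-1.308, -1.041, 1.045]
contact_force: [-0.3, -0.4, -0.4]
grip_width: 0.0605
```

```bash
python3 -m handwheel '0 0 -0.3 0 0 0 0.706;0 0 -0.2 0 0 0 0.706;0 0 -0.2 0 0 0 0.706;0 0 -0.2 0 0 0 0.706;0 0 -0.1 0 0 0 0.706;0 0 -0.1 0 0 0 0.706;0 0 -0.1 0 0 0 0.706;0 0 0 0 0 0 0.706'
```

```text
clock: 1.9
position: [0.1387, 0.6093, 0.0301]
ee_rot: [-1.307, -1.043, 1.043]
contact_force: [0.3, -0.4, -1.0]
grip_width: 0.0604
```

```bash
python3 -m handwheel '0 0 -0.1 0 0 0 0.706;0 0 -0.1 0 0 0 0.706;0 0 -0.1 0 0 0 0.706;0 0 -0.1 0 0 0 0.706;0 0 0 0 0 0 0.706'
```

```text
clock: 2.4
position: [0.1386, 0.6091, 0.0218]
ee_rot: [-1.307, -1.042, 1.043]
contact_force: [-0.5, -0.2, -0.0]
grip_width: 0.0606
```

```bash
python3 -m handwheel '0 0 -0.1 0 0 0 0.706;0 0 -0.1 0 0 0 0.706;0 0 -0.05 0 0 0 0.706;0 0 0 0 0 0 0.706'
```

```text
clock: 2.8
position: [0.1386, 0.6092, 0.017]
ee_rot: [-1.307, -1.042, 1.043]
contact_force: [-0.2, -0.3, -0.0]
grip_width: 0.0601
```

```bash
python3 -m handwheel '0 0 -0.1 0 0 0 0.706;0 0 -0.05 0 0 0 0.706;0 0 0 0 0 0 0.706'
```

```text
clock: 3.1
position: [0.1387, 0.6092, 0.0141]
ee_rot: [-1.307, -1.043, 1.043]
contact_force: [0.4, -0.2, 0.6]
grip_width: 0.0599
```

```bash
python3 -m handwheel '0 0 -0.07 0 0 0 0.706;0 0 -0.05 0 0 0 0.706;0 0 0 0 0 0 0.706'
```

```text
clock: 3.4
position: [0.1387, 0.6095, 0.012]
ee_rot: [-1.307, -1.043, 1.043]
contact_force: [0.1, -0.9, -0.6]
grip_width: 0.0597
```

```bash
python3 -m handwheel '0 0 -0.05 0 0 0 0.706;0 0 -0.05 0 0 0 0.706;0 0 0 0 0 0 0.706'
```

```text
clock: 3.7
position: [0.1388, 0.6096, 0.0118]
ee_rot: [-1.307, -1.043, 1.043]
contact_force: [-2.0, -7.2, 14.4]
grip_width: 0.0598
```

The bench contact puts the fingertips 12 mm ahead of the TCP at 60 mm opening. Now I'll go up and over to the stack.

```bash
python3 -m handwheel '0 0 1 0 0 0 1;0 0 1 0 0 0 1;0 0 1 0 0 0 1;0 0 1 0 0 0 1;0.5 -0.3 1 0 0 0.2 1;0.8 -0.5 1 0 0 0.2 1;1 -0.7 1 0 0 0.3 1;1 -0.7 1 0 0 0.3 1;1 -0.8 1 0 0 0.3 1;1 -0.8 0.5 0 0 0.3 1' && python3 -m handwheel '1 -0.75 0 0 0 0.3 1;1 -0.75 0 0 0 0.3 1;1 -0.75 0 0 0 0.3 1;1 -0.75 0 0 0 0.3 1;1 -0.75 0 0 0 0.3 1;1 -0.75 0 0 0 0.3 1;1 -0.75 0 0 0 0.3 1;1 -0.75 0 0 0 0.3 1;1 -0.75 0 0 0 0.3 1;1 -0.75 0 0 0 0.3 1'; python3 - <<'E'
from h import *
print(cv2.Rodrigues(robot.observe()['ee_rot'])[0].round(3))
E
```

```text
clock: 4.7
position: [0.2459, 0.5336, 0.2021]
ee_rot: [-1.246, -1.15, 1.145]
contact_force: [0.7, 0.7, -0.4]
grip_width: 0.0852
clock: 5.7
position: [0.4454, 0.3827, 0.1998]
ee_rot: [-1.119, -1.34, 1.34]
contact_force: [1.0, -0.1, 0.1]
grip_width: 0.0852
[[-0.178 -0.    -0.984]
 [ 0.984  0.    -0.178]
 [ 0.    -1.     0.   ]]
```

```bash
python3 -m handwheel '0.82 -0.58 -0.6 0 0 0.25 1;0.82 -0.58 -0.8 0 0 0.25 1;0.82 -0.58 -0.8 0 0 0.25 1;0.82 -0.58 -0.8 0 0 0.25 1;0.8 -0.56 -0.8 0 0 0.25 1;0 0 -0.7 0 0 0 1;0 0 0 0 0 0 1'; python3 - <<'E'
from h import *
R=cv2.Rodrigues(robot.observe()['ee_rot'])[0]; print(R.round(3))
s=snap('side','s1'); crop(s,'s1c',170,60,330,200,5)
s=snap('top','t1'); crop(s,'t1c',150,130,280,250,5)
print(proj(s,robot.observe()['position']))
E
```

```text
clock: 6.4
position: [0.5245, 0.3249, 0.1071]
ee_rot: [-1.058, -1.412, 1.419]
contact_force: [-0.7, 0.5, -0.5]
grip_width: 0.0854
[[-0.281 -0.005 -0.96 ]
 [ 0.96  -0.002 -0.281]
 [-0.    -1.     0.005]]
[[200.86921948 205.70501253]]
```

View pics/s1c.png

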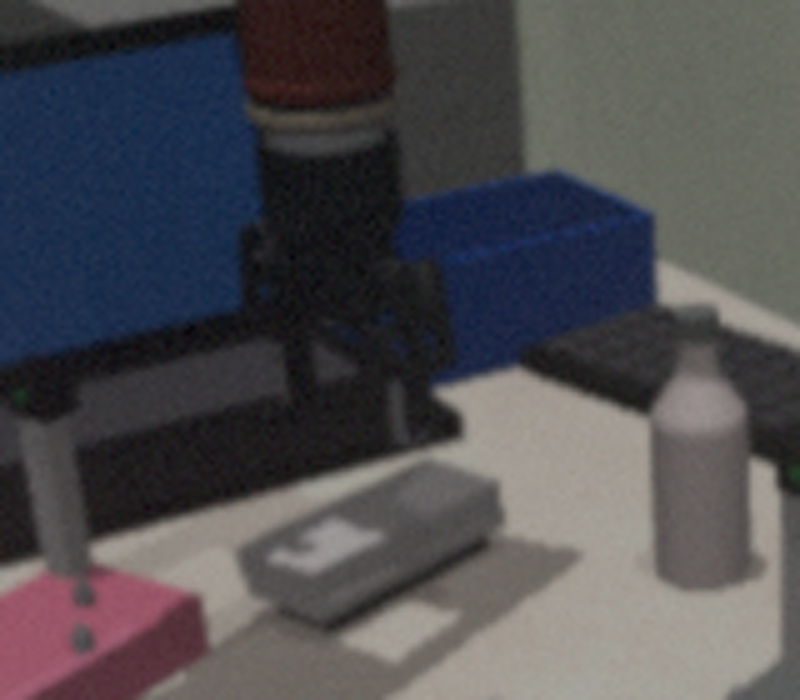

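View pics/t1c.png

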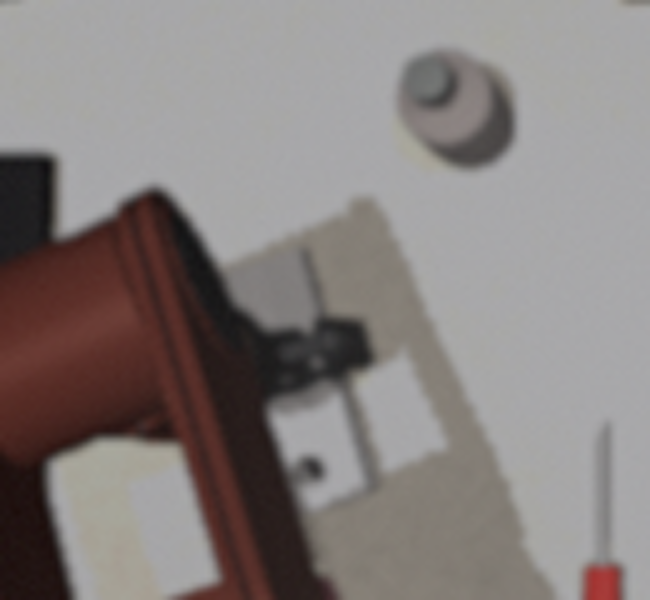

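Jaws straddle the stack squarely (top crop: pads on either side of the plate, hole at (212,223)). Descending.

```bash
python3 -m handwheel '0.12 0 -0.6 0 0 0 1;0 0 -0.8 0 0 0 1;0 0 -0.6 0 0 0 1;0 0 -0.4 0 0 0 1;0 0 -0.3 0 0 0 1;0 0 -0.2 0 0 0 1;0 0 0 0 0 0 1'; python3 - <<'E'
from h import *
R=cv2.Rodrigues(robot.observe()['ee_rot'])[0]; print(R.round(3))
s=snap('side','s2'); crop(s,'s2c',205,130,285,195,9)
E
```

```text
clock: 7.2
position: [0.5284, 0.3257, 0.0512]
ee_rot: [-1.059, -1.416, 1.418]
contact_force: [0.7, 0.0, -0.6]
grip_width: 0.085
[[-0.283 -0.001 -0.959]
 [ 0.959 -0.    -0.283]
 [-0.    -1.     0.001]]
```

View pics/s2c.png

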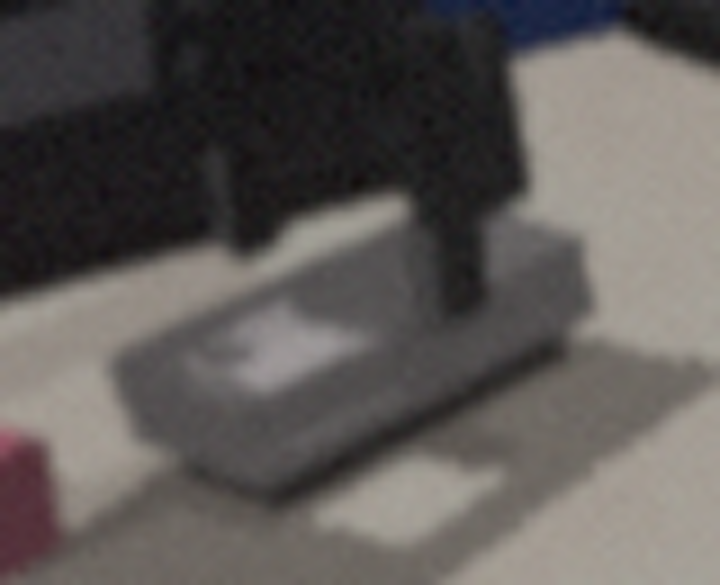

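The front fingertip hangs just at the top edge at crop (460,310), which agrees with the touch calibration. I'll go down 2 mm more and close.

```bash
python3 -m handwheel '0 0 -0.1 0 0 0 1;0 0 0 0 0 0 0.8;0 0 0 0 0 0 0.6;0 0 0 0 0 0 0.5;0 0 0 0 0 0 0.5;0 0 0 0 0 0 0.5;0 0 0 0 0 0 0.5' 50;  python3 - <<'E'
from h import *
s=snap('side','s3'); crop(s,'s3c',205,130,285,195,9)
E
```

```text
clock: 7.95
position: [0.5293, 0.3261, 0.0508]
ee_rot: [-1.06, -1.418, 1.416]
contact_force: [-0.9, -0.4, 5.9]
grip_width: 0.0583
```

View pics/s3c.png

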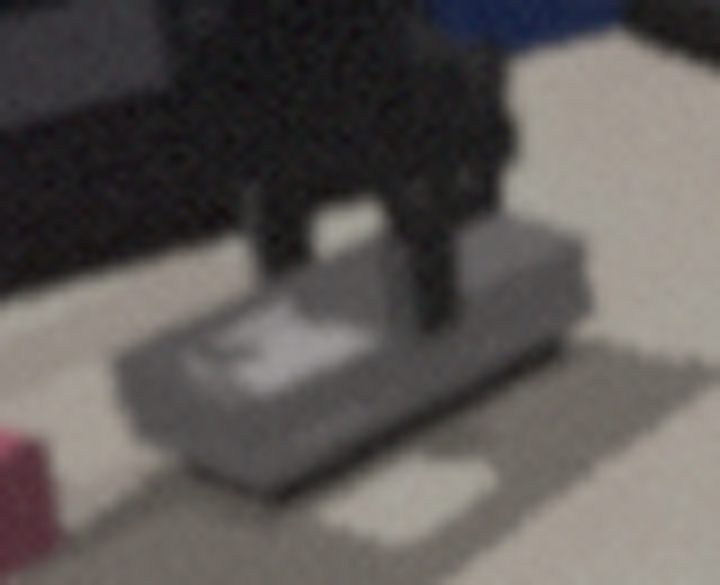

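Grip width reads 58.3 mm with 6 N up, probably pads dragging down the plate's sides. I'll lift slightly and check that just one plate comes.

```bash
python3 -m handwheel '0 0 0.1 0 0 0 0.5;0 0 0.2 0 0 0 0.5;0 0 0.3 0 0 0 0.5;0 0 0.4 0 0 0 0.5;0 0 0.5 0 0 0 0.5;0 0 0 0 0 0 0.5';  python3 - <<'E'
from h import *
s=snap('side','s4'); crop(s,'s4c',205,120,285,195,8)
s=snap('top','t4'); crop(s,'t4c',170,160,260,245,7)
E
```

```text
clock: 8.6
position: [0.5301, 0.3265, 0.0823]
ee_rot: [-1.062, -1.421, 1.415]
contact_force: [0.6, 0.7, -1.7]
grip_width: 0.058
```

View pics/s4c.png

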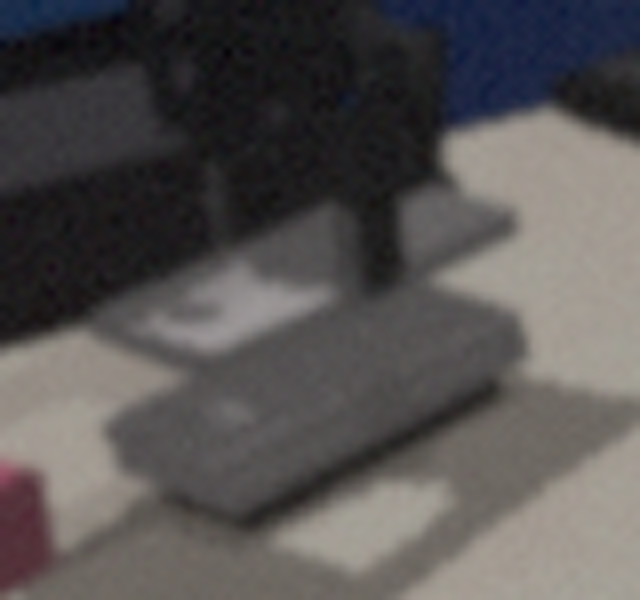

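View pics/t4c.png

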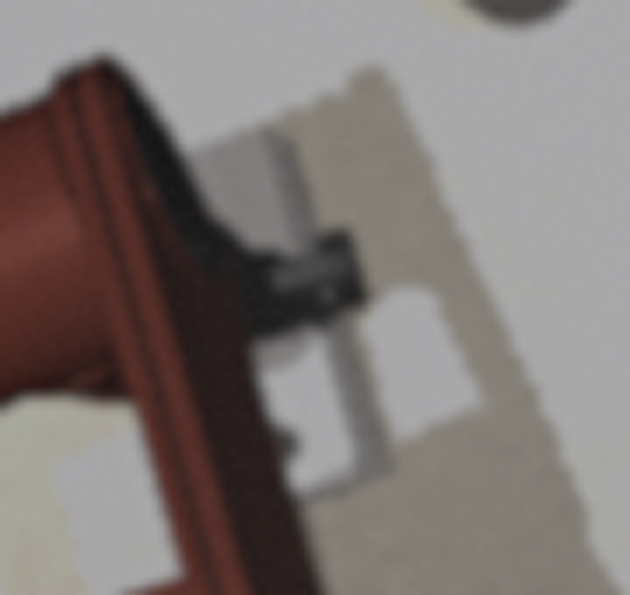

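One plate came up and two stayed. Now I'll go up above mast height and across to the fixture.

```bash
python3 -m handwheel '0 0 0.6 0 0 0 0.5;0 0 1 0 0 0 0.5;0 0 1 0 0 0 0.5;0 -0.2 1 0 0 0 0.5;0 -0.4 1 0 0 0 0.5;0 -0.6 1 0 0 0 0.5;0 -0.8 1 0 0 0 0.5;0 -1 0.7 0 0 0 0.5;0 -1 0.4 0 0 0 0.5;0.1 -1 0 0 0 0.1 0.5' && python3 -m handwheel '0.1 -1 0 0 0 0.1 0.5;0.1 -1 0 0 0 0.1 0.5;0.1 -1 0 0 0 0.1 0.5;0.1 -1 0 0 0 0.1 0.5;0.1 -1 0 0 0 0.1 0.5;0.1 -1 0 0 0 0.1 0.5;0.1 -1 0 0 0 0.1 0.5;0.1 -1 0 0 0 0.1 0.5;0.1 -0.8 0 0 0 0.1 0.5;0 -0.6 0 0 0 0 0.5'; python3 - <<'E'
from h import *
R=cv2.Rodrigues(robot.observe()['ee_rot'])[0]; print(R.round(3), np.degrees(np.arctan2(R[1,0],R[0,0])))
E
```

```text
clock: 9.7
position: [0.5313, 0.2254, 0.2364]
ee_rot: [-1.056, -1.426, 1.422]
contact_force: [0.0, -0.7, -3.0]
grip_width: 0.058
clock: 10.7
position: [0.5487, 0.0368, 0.2344]
ee_rot: [-1.009, -1.479, 1.479]
contact_force: [-0.5, 0.1, -1.1]
grip_width: 0.0582
[[-0.365  0.    -0.931]
 [ 0.931 -0.    -0.365]
 [-0.    -1.    -0.   ]] 111.39404125227053
```

```bash
python3 -m handwheel '0.16 -0.9 0 0 0 0 0.5;0 -0.9 0 0 0 0 0.5;0 -0.7 0 0 0 0 0.5;0 -0.34 -0.5 0 0 0 0.5;0 0 -0.8 0 0 0 0.5;0 0 -0.8 0 0 0 0.5;0 0 -0.8 0 0 0 0.5;0 0 -0.6 0 0 0 0.5;0 0 -0.4 0 0 0 0.5;0 0 0 0 0 0 0.5'; python3 - <<'E'
from h import *
s=snap('side','s5'); crop(s,'s5c',240,50,400,260,3.8)
s=snap('top','t5'); crop(s,'t5c',270,130,390,250,5)
E
```

```text
clock: 11.7
position: [0.551, -0.0186, 0.1544]
ee_rot: [-1.006, -1.478, 1.48]
contact_force: [0.1, 1.0, -2.0]
grip_width: 0.0578
```

View pics/s5c.png

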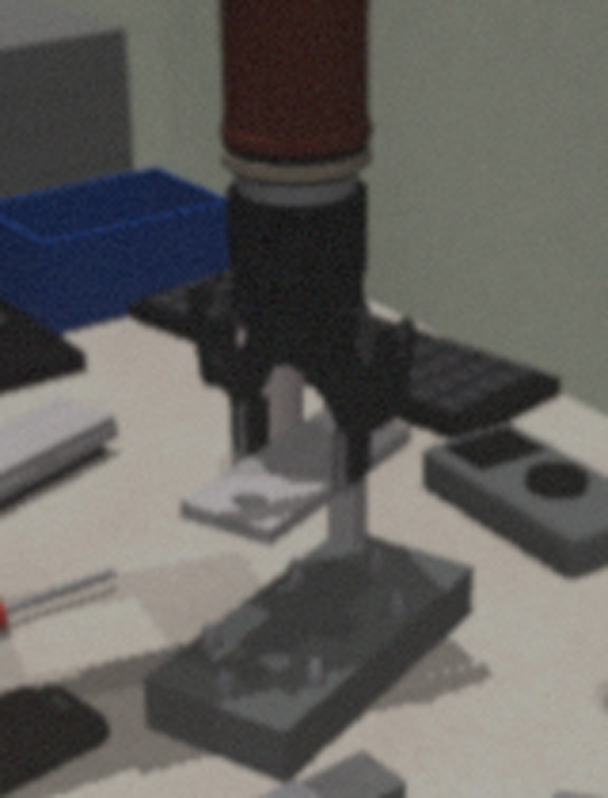

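View pics/t5c.png

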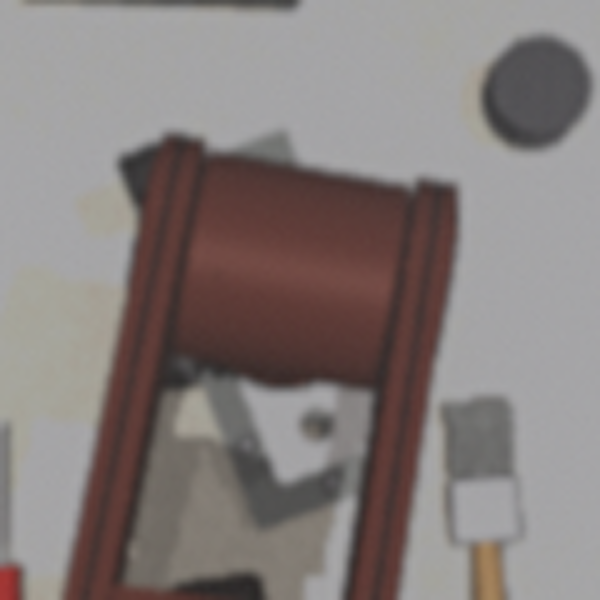

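The plate hangs level over the nest. I'll lower it to hover about 8 mm above the dowel tops and compare plate and dowels in the same pictures.

```bash
python3 -m handwheel '0 0 -0.6 0 0 0 0.5;0 0 -0.8 0 0 0 0.5;0 0 -0.8 0 0 0 0.5;0 0 -0.7 0 0 0 0.5;0 0 -0.5 0 0 0 0.5;0 0 -0.4 0 0 0 0.5;0 0 0 0 0 0 0.5;0 0 0 0 0 0 0.5'; python3 - <<'E'
from h import *
R=cv2.Rodrigues(robot.observe()['ee_rot'])[0]; print(R.round(4))
s=snap('side','s6'); crop(s,'s6c',270,150,370,240,8); print(robot.observe()['position'])
s=snap('top','t6'); crop(s,'t6c',300,185,360,245,10)
E
```

```text
clock: 12.6
position: [0.5522, -0.019, 0.0801]
ee_rot: [-1.009, -1.479, 1.479]
contact_force: [1.0, 0.4, -1.5]
grip_width: 0.0582
[[-3.653e-01  4.000e-04 -9.309e-01]
 [ 9.309e-01 -1.000e-04 -3.653e-01]
 [-2.000e-04 -1.000e+00 -3.000e-04]]
[ 0.55246418 -0.01908001  0.08052125]
```

View pics/s6c.png

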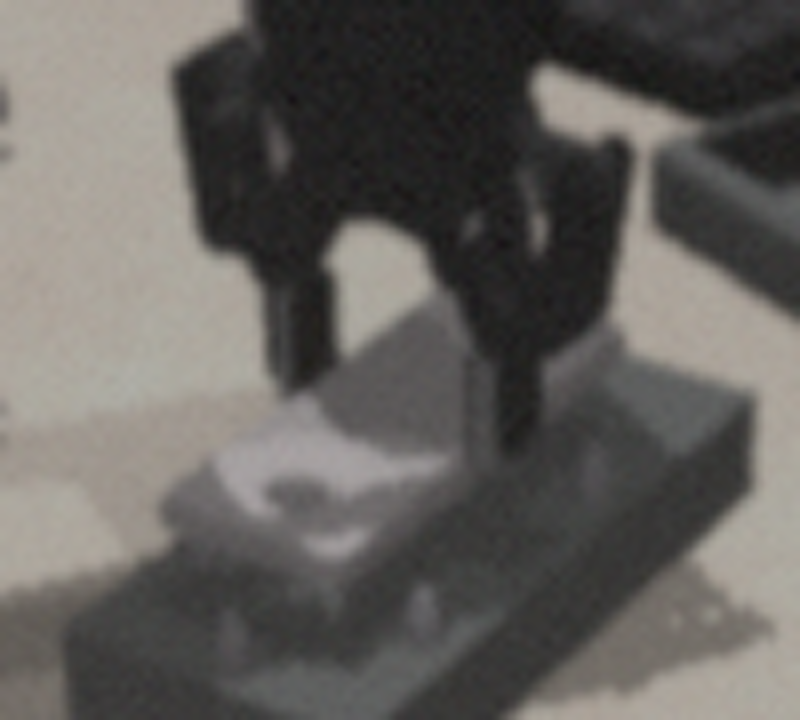

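View pics/t6c.png

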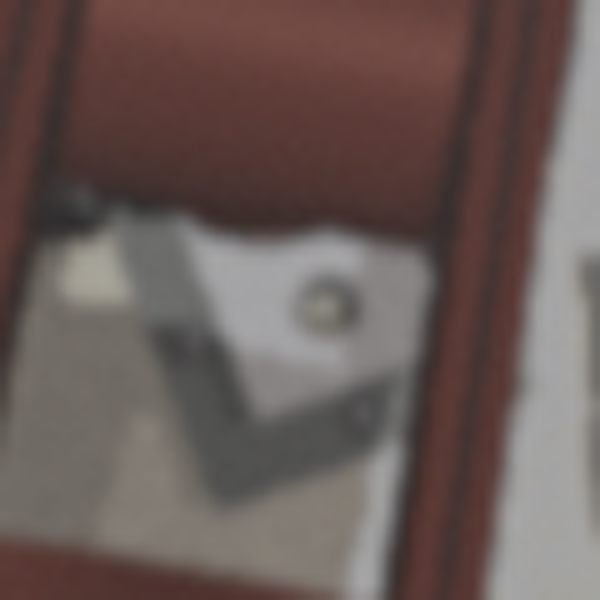

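```bash
cat > run2.py <<'E'
from fit import *
t,s=load('top6') if 0 else load('t6'),load('s6')
A=lambda l,*a:[(P,o(p,*a)) for P,p in l]
zt=80.3-15.8+10
pt=A([((-52,0,zt),(327,307)),((-75,30,zt),(248,424))],10,300,185)
ps=A([((-52,0,zt),(300,492))],8,270,150)
fit([(t,pt),(s,ps)],[.55,-.02,.37],'plate')
def ov(s,f,q,qf,x0,y0,x1,y1,k):
    im=cv2.resize(s['frame'][y0:y1,x0:x1,::-1],None,fx=k,fy=k,interpolation=cv2.INTER_CUBIC)
    def poly(P,c):
        uv=(proj(s,P)-[x0,y0]+.5)*k-.5; cv2.polylines(im,[np.round(uv).astype(int)],True,c,1)
    def circ(cx,cy,r,z): a=np.linspace(0,2*np.pi,40); return [(cx+r*np.cos(b),cy+r*np.sin(b),z) for b in a]
    if q is not None:
        z=q[3]
        for dz in(0,-10): poly(T(q[:3],[(75,30,z+dz),(75,-30,z+dz),(-75,-30,z+dz),(-75,30,z+dz)]),(0,255,0))
        poly(T(q[:3],circ(-52,0,9,z)),(0,255,0))
    poly(T(qf,[(121,50,36),(121,-50,36),(-95,-50,36),(-95,50,36)]),(0,0,255))
    poly(T(qf,circ(-52,0,7.5,36)),(0,0,255))
    for a in((-45,37.5),(-45,-37.5),(45,37.5),(45,-37.5),(82.5,0),(-82.5,0)):
        poly(T(qf,circ(*a,6,36)),(0,0,255)); poly(T(qf,circ(*a,3,51)),(255,255,0))
    cv2.imwrite('pics/'+f+'.png',im)
if __name__=='__main__':
    qf=[.5499,-.0208,.3725]
    q=[.5498,-.0208,.3725,zt]
    ov(t,'ot',q,qf,300,185,360,245,10); ov(s,'os',q,qf,270,150,370,240,8)
    ov(load('top0'),'ot0',None,qf,280,145,365,245,6);
E
python3 run2.py
```

```text
plate [ 0.5513 -0.0228  0.3269] yawdeg 18.73 res px [[-0.1, 0.1], [0.3, -0.5], [-0.4, 0.0]]
plate [ 0.5507 -0.0225  0.3263] yawdeg 18.69 res px [[-0.2, 0.3], [0.2, -0.3]]
plate [ 0.5512 -0.0211  0.3701] yawdeg 21.2 res px [[0.0, 0.0]]
```

View pics/ot.png

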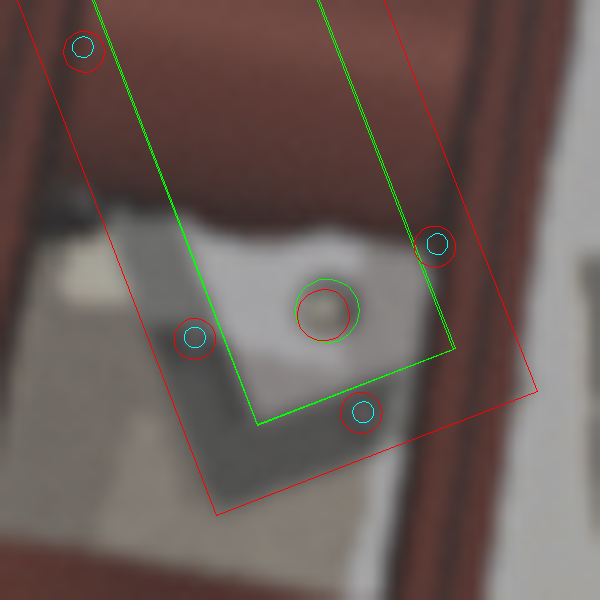

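View pics/os.png

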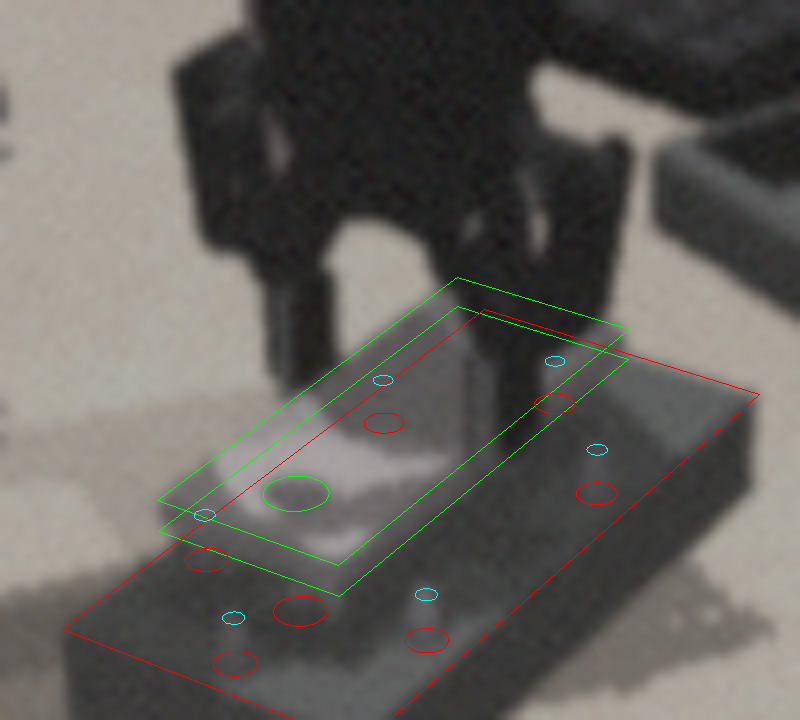

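View pics/ot0.png

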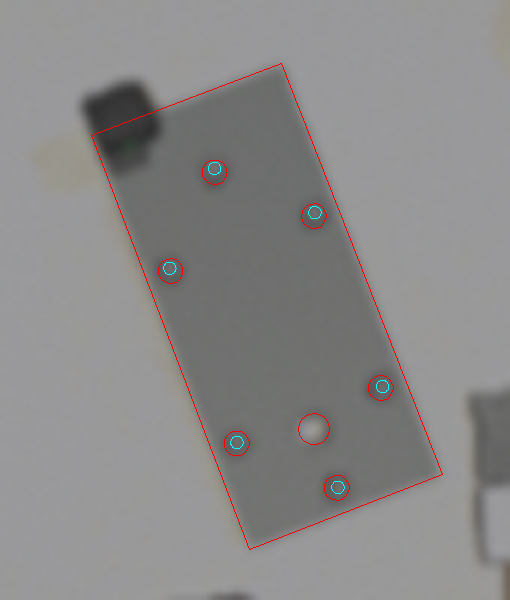

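```bash
cat > edge.py <<'E'
from fit import *
from scipy.ndimage import map_coordinates, gaussian_filter1d
def edges(s,q,z,segs,half=3.0):
    g=cv2.cvtColor(s['frame'],cv2.COLOR_RGB2GRAY).astype(float)
    out=[]
    for P0,P1,n in segs:
        al=np.linspace(0,1,n)[:,None]; P=np.array(P0)*(1-al)+np.array(P1)*al
        uv=proj(s,T(q,P)); d=uv[-1]-uv[0]; d/=np.linalg.norm(d); nn=np.array([-d[1],d[0]])
        ts=np.arange(-half,half+.01,.1)
        rows=[]
        prof=[]
        for p in uv:
            pts=p+ts[:,None]*nn; prof.append(gaussian_filter1d(map_coordinates(g,[pts[:,1],pts[:,0]],order=1),4))
        prof=np.array(prof)
        for i in range(n):
            gr=np.gradient(prof[max(0,i-1):i+2].mean(0)); j=np.argmax(abs(gr)); rows.append((round(ts[j],1),round(gr[j]*10,1)))
        print('normal',nn.round(2),rows)
E
python3 - <<'E'
from edge import *
q=[.5498,-.0208,.3725]; z=74.5
t=load('t6'); s=load('s6')
print('top: left long edge, end edge')
edges(t,q,z,[((-30,30,z),(-73,30,z),9),((-75,28,z),(-75,-12,z),9)])
print('side: bottom edges: end, right; left top')
edges(s,q,z,[((-75,28,z-10),(-75,-28,z-10),9),((-73,-30,z-10),(-25,-30,z-10),9),((-73,30,z),(-50,30,z),5),((-75,28,z),(-75,-28,z),9),((-73,-30,z),(-25,-30,z),9)])
im=t['frame'][185:245,300:360,::-1].astype(float); im=np.clip((im-40)*2,0,255).astype(np.uint8)
cv2.imwrite('pics/t6e.png',cv2.resize(im,None,fx=12,fy=12,interpolation=cv2.INTER_NEAREST)[:600])
E
```

```text
top: left long edge, end edge
normal [-0.93  0.36] [(np.float64(0.0), np.float64(-22.4)), (np.float64(0.0), np.float64(-22.7)), (np.float64(0.0), np.float64(-25.5)), (np.float64(0.0), np.float64(-29.4)), (np.float64(-0.1), np.float64(-30.3)), (np.float64(-0.1), np.float64(-28.2)), (np.float64(-0.1), np.float64(-24.7)), (np.float64(0.0), np.float64(-20.7)), (np.float64(-0.1), np.float64(-18.9))]
normal [0.36 0.93] [(np.float64(-0.3), np.float64(-15.9)), (np.float64(-0.2), np.float64(-16.9)), (np.float64(-0.3), np.float64(-19.0)), (np.float64(-0.2), np.float64(-19.4)), (np.float64(-0.2), np.float64(-21.0)), (np.float64(-0.2), np.float64(-21.7)), (np.float64(-0.2), np.float64(-21.0)), (np.float64(-0.3), np.float64(-17.9)), (np.float64(-0.2), np.float64(-16.2))]
side: bottom edges: end, right; left top
normal [-0.34  0.94] [(np.float64(2.2), np.float64(-7.7)), (np.float64(2.3), np.float64(-7.5)), (np.float64(0.2), np.float64(-7.3)), (np.float64(-0.4), np.float64(-8.0)), (np.float64(-0.3), np.float64(-9.9)), (np.float64(-0.4), np.float64(-10.0)), (np.float64(-0.4), np.float64(-7.7)), (np.
[... 684 characters left out ...]
2.2), np.float64(10.3)), (np.float64(-0.7), np.float64(-7.7)), (np.float64(-0.6), np.float64(-6.7)), (np.float64(-2.3), np.float64(-11.7)), (np.float64(-2.3), np.float64(-14.7)), (np.float64(-2.0), np.float64(-10.6)), (np.float64(-0.3), np.float64(-12.2)), (np.float64(-0.4), np.float64(-16.5)), (np.float64(-0.4), np.float64(-21.6))]
normal [0.63 0.78] [(np.float64(-0.1), np.float64(-27.8)), (np.float64(0.0), np.float64(-26.7)), (np.float64(0.1), np.float64(-22.7)), (np.float64(0.1), np.float64(-15.6)), (np.float64(0.0), np.float64(-10.3)), (np.float64(-0.4), np.float64(-9.6)), (np.float64(-0.8), np.float64(-11.6)), (np.float64(-1.2), np.float64(-16.4)), (np.float64(-1.5), np.float64(-20.1))]
```

View pics/t6e.png

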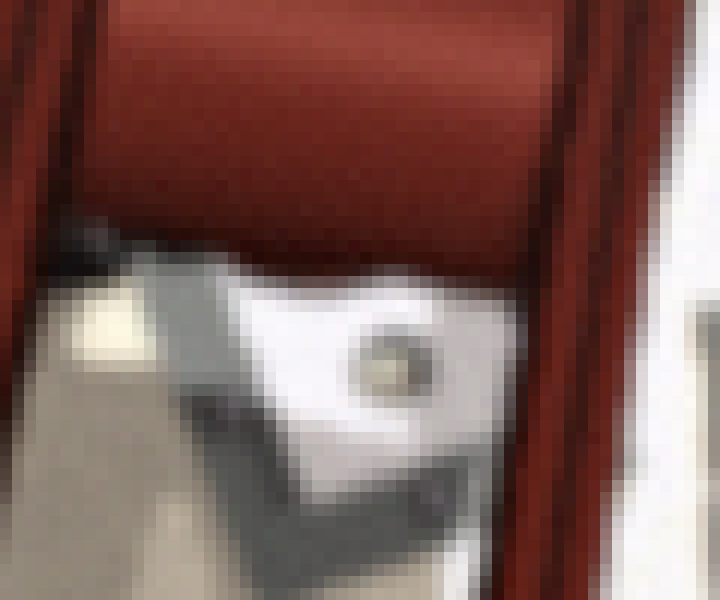

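```bash
python3 - <<'E'
from edge import *
q=[.5499,-.0208,.3725]; z=36
t=load('top0')
edges(t,q,z,[((70,50,z),(-90,50,z),12),((-95,45,z),(-95,-45,z),9),((-90,-50,z),(115,-50,z),12)])
s=load('side0')
edges(s,q,z,[((-95,45,z),(-95,-45,z),9),((-90,-50,z),(115,-50,z),12),((70,50,z),(-90,50,z),12)])
for n in('top0','t6'):
    s=load(n); g=s['frame'].astype(float).mean(2)
E
```

```text
normal [-0.93  0.36] [(np.float64(0.1), np.float64(14.3)), (np.float64(0.0), np.float64(14.7)), (np.float64(-0.1), np.float64(14.9)), (np.float64(-0.1), np.float64(15.2)), (np.float64(-0.1), np.float64(14.6)), (np.float64(0.0), np.float64(14.6)), (np.float64(0.0), np.float64(14.7)), (np.float64(-0.2), np.float64(15.5)), (np.float64(-0.2), np.float64(15.0)), (np.float64(-0.2), np.float64(14.5)), (np.float64(0.0), np.float64(13.9)), (np.float64(0.0), np.float64(13.9))]
normal [0.36 0.93] [(np.float64(0.0), np.float64(13.5)), (np.float64(0.0), np.float64(14.1)), (np.float64(0.1), np.float64(14.4)), (np.float64(0.0), np.float64(15.0)), (np.float64(0.0), np.float64(14.8)), (np.float64(-0.1), np.float64(14.9)), (np.float64(0.0), np.float64(14.6)), (np.float64(0.0), np.float64(14.4)), (np.float64(0.0), np.float64(14.6))]
normal [ 0.93 -0.36] [(np.float64(-0.1), np.float64(15.1)), (np.float64(-0.1), np.float64(15.3)), (np.float64(-0.1), np.float64(15.9)), (np.float64(-0.1), np.float64(15.9)), (np.float64(-0.1), np.float64(15.7)), (np.float64(-0.1), np.float64(15.8)), (np.float64(-0.1), np.fl
[... 826 characters left out ...]
), (np.float64(-0.3), np.float64(-13.8)), (np.float64(-0.2), np.float64(-13.9)), (np.float64(-0.2), np.float64(-13.9)), (np.float64(-0.2), np.float64(-13.8)), (np.float64(-0.8), np.float64(-11.5)), (np.float64(-1.3), np.float64(-12.1))]
normal [-0.6 -0.8] [(np.float64(0.5), np.float64(25.1)), (np.float64(0.4), np.float64(24.9)), (np.float64(0.4), np.float64(24.7)), (np.float64(0.2), np.float64(25.3)), (np.float64(0.2), np.float64(26.1)), (np.float64(0.2), np.float64(24.8)), (np.float64(0.4), np.float64(21.1)), (np.float64(0.7), np.float64(21.8)), (np.float64(0.6), np.float64(23.2)), (np.float64(0.4), np.float64(26.2)), (np.float64(0.4), np.float64(26.4)), (np.float64(0.4), np.float64(27.5))]
```

Fixture pose and plate yaw agree to a few tenths of a pixel; the plate needs about −0.6 mm along x. Lowering with force checks.

```bash
python3 -m handwheel '-0.03 -0.01 -0.1 0 0 0 0.5;0 0 -0.2 0 0 0 0.5;0 0 -0.2 0 0 0 0.5;0 0 -0.15 0 0 0 0.5;0 0 -0.1 0 0 0 0.5;0 0 0 0 0 0 0.5' && python3 -m handwheel '0 0 -0.15 0 0 0 0.5;0 0 -0.15 0 0 0 0.5;0 0 -0.1 0 0 0 0.5;0 0 0 0 0 0 0.5'
```

```text
clock: 13.3
position: [0.5509, -0.0191, 0.0644]
ee_rot: [-1.008, -1.479, 1.479]
contact_force: [-0.5, 0.6, -3.0]
grip_width: 0.0584
clock: 13.7
position: [0.5509, -0.0191, 0.0564]
ee_rot: [-1.008, -1.479, 1.479]
contact_force: [-0.1, 0.1, -2.7]
grip_width: 0.0582
```

```bash
python3 -m handwheel '0 0 -0.1 0 0 0 0.5;0 0 -0.05 0 0 0 0.5;0 0 0 0 0 0 0.5' && python3 -m handwheel '0 0 -0.04 0 0 0 0.5;0 0 -0.04 0 0 0 0.5;0 0 0 0 0 0 0.5'
```

```text
clock: 14.0
position: [0.5512, -0.0192, 0.0537]
ee_rot: [-1.008, -1.479, 1.479]
contact_force: [0.6, -0.3, -2.6]
grip_width: 0.0583
clock: 14.3
position: [0.5512, -0.0192, 0.0522]
ee_rot: [-1.008, -1.479, 1.479]
contact_force: [-0.3, -0.5, -1.9]
grip_width: 0.0587
```

```bash
python3 -m handwheel '0 0 -0.04 0 0 0 0.5;0 0 -0.03 0 0 0 0.5;0 0 0 0 0 0 0.5'; python3 - <<'E'
from h import *
s=snap('side','s7'); crop(s,'s7c',270,150,370,240,8)
E
```

```text
clock: 14.6
position: [0.5515, -0.0192, 0.0518]
ee_rot: [-1.008, -1.479, 1.479]
contact_force: [-3.9, 1.0, 4.9]
grip_width: 0.0585
```

View pics/s7c.png

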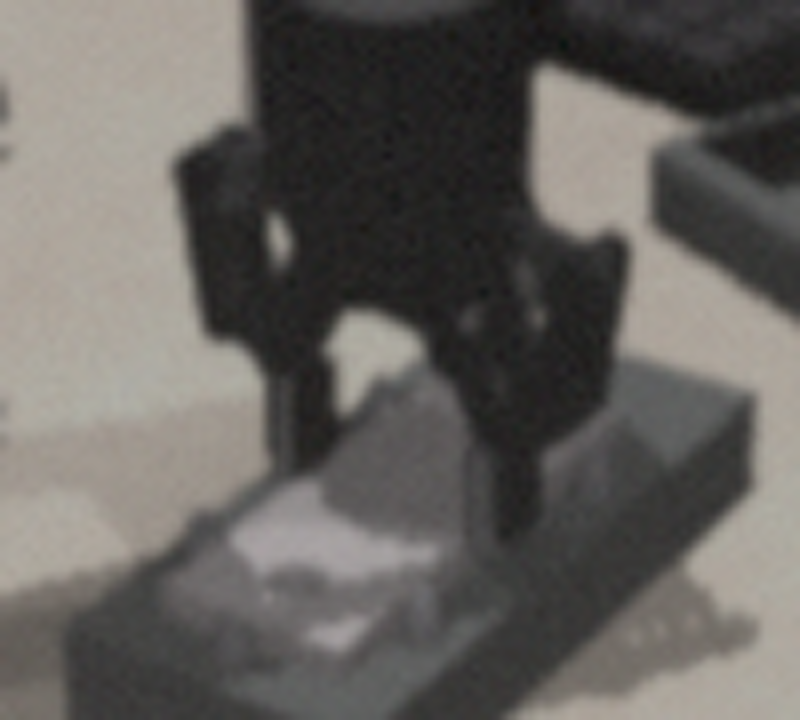

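The plate is seated between the dowels at the expected height, with light contact. Opening and rising slowly.

```bash
python3 -m handwheel '0 0 0 0 0 0 0.7;0 0 0 0 0 0 0.75;0 0 0 0 0 0 0.85;0 0 0 0 0 0 0.9;0 0 0 0 0 0 0.9;0 0 0.3 0 0 0 0.9;0 0 0.5 0 0 0 0.9;0 0 0.8 0 0 0 0.9;0 0 1 0 0 0 0.9;0 0 1 0 0 0 0.9' && python3 -m handwheel '0 0 1 0 0 0 0.9;0 -0.5 1 0 0 0 0.9;0 -0.8 1 0 0 0 0.9;0 -1 1 0 0 0 0.9;0 -1 1 0 0 -0.5 0.9;0 -1 0.5 0 0 -1 0.9;0 -1 0 0 0 -1 0.5;0 -1 0 0 0 -1 0.5;0 -1 0 0 0 -1 0.4;0 -1 0 0 0 -1 0.4'; python3 - <<'E'
from h import *
R=cv2.Rodrigues(robot.observe()['ee_rot'])[0]; print(np.degrees(np.arctan2(R[1,0],R[0,0])),robot.observe()['joint_pos'].round(2))
s=snap('side','s8'); crop(s,'s8c',270,150,370,240,8)
s=snap('top','t8'); cv2.imwrite('pics/t8b.png',s['frame'][:,:,::-1])
E
```

```text
clock: 15.65
position: [0.5514, -0.0192, 0.1245]
ee_rot: [-1.009, -1.479, 1.479]
contact_force: [-0.2, -0.5, 0.6]
grip_width: 0.0766
clock: 16.65
position: [0.5514, -0.1861, 0.2341]
ee_rot: [-1.26, -1.129, 1.128]
contact_force: [0.4, 0.5, 0.4]
grip_width: 0.0347
83.72239025205444 [-0.46  0.13  1.66 -0.    1.35 -1.92]
```

View pics/s8c.png

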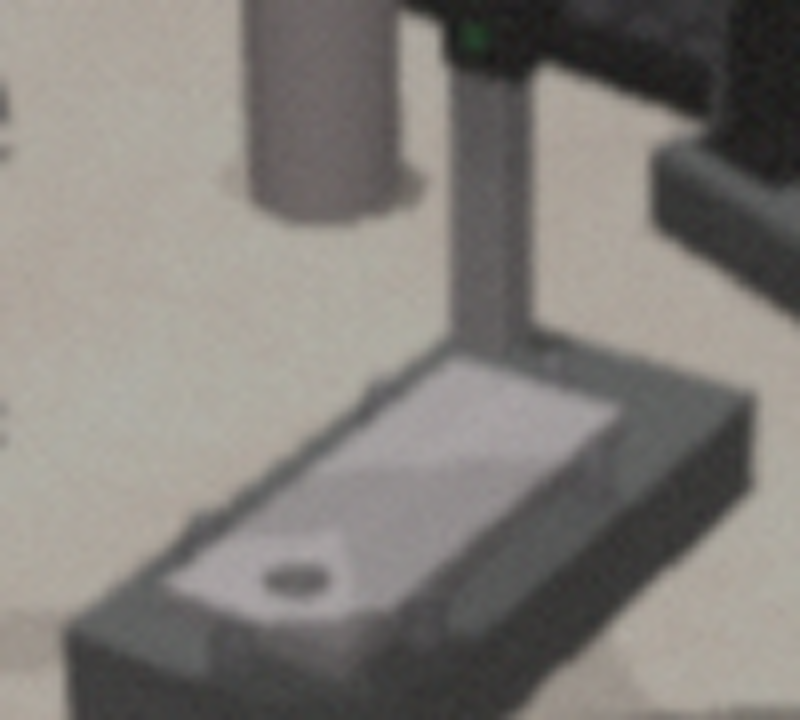

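View pics/t8.png

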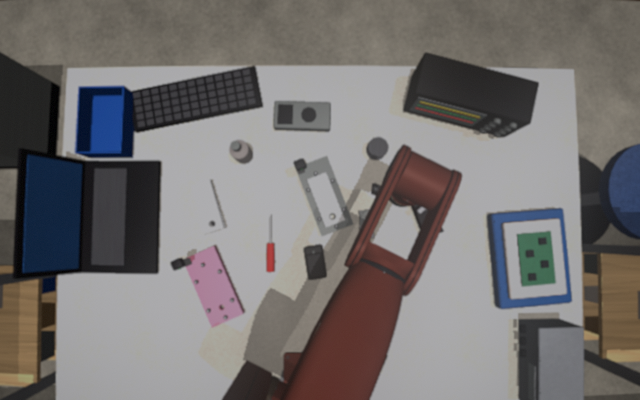

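Plate lies flat in the nest with the hole at (307,222) in the side picture. Next I'll refine the T-bar's centre and yaw from the first picture.

```bash
python3 - <<'E'
from fit import *
from scipy.ndimage import gaussian_filter
for n,box in(('top0',(395,165,455,245)),('side0',(375,235,430,280))):
    s=load(n); x0,y0,x1,y1=box
    # render model fit: maximise mean brightness inside bar-top minus ring outside
    k=8; g=cv2.cvtColor(s['frame'],cv2.COLOR_RGB2GRAY).astype(np.float32)[y0:y1,x0:x1]
    g=cv2.GaussianBlur(cv2.resize(g,None,fx=k,fy=k,interpolation=cv2.INTER_CUBIC),(0,0),3)
    def sc(q):
        def m(a,b):
            uv=(proj(s,T(q,[(a,b,89),(-a,b,89),(-a,-b,89),(a,-b,89)]))-[x0,y0]+.5)*k-.5
            M=np.zeros(g.shape,np.uint8); cv2.fillPoly(M,[np.round(uv*16).astype(np.int32)],1,shift=4); return M
        i=m(7,33)>0; o=(m(10,36)>0)&~i
        return g[i].mean()-g[o].mean()
    best=max(((sc((x,y,a)),x,y,a) for x in np.arange(.526,.542,.001) for y in np.arange(-.313,-.298,.001) for a in np.radians(np.arange(34,48,1))))
    print(n,best,np.degrees(best[3]))
E
```

```text
top0 (np.float32(33.514168), np.float64(0.53), np.float64(-0.302), np.float64(0.6806784082777885)) 39.0
side0 (np.float32(20.266533), np.float64(0.534), np.float64(-0.31), np.float64(0.767944870877505)) 44.0
```

```bash
python3 -m handwheel '-0.1 -0.66 0 0 0 -0.96 0.4;-0.1 -0.66 0 0 0 -0.96 0.4;-0.1 -0.66 0 0 0 -0.96 0.4;-0.1 -0.66 0 0 0 -0.96 0.4;-0.1 -0.66 -0.5 0 0 -0.96 0.4;-0.1 -0.66 -0.8 0 0 -0.96 0.4;-0.1 -0.66 -0.8 0 0 -0.96 0.4;-0.1 -0.66 -0.8 0 0 -0.96 0.4;-0.13 -0.69 -0.7 0 0 -0.96 0.4;0 0 -0.5 0 0 0 0.4' && python3 -m handwheel '0 0 -0.3 0 0 0 0.4;0 0 0 0 0 0 0.4'; python3 - <<'E'
from h import *
R=cv2.Rodrigues(robot.observe()['ee_rot'])[0]; print(np.degrees(np.arctan2(R[1,0],R[0,0])),robot.observe()['joint_pos'].round(2))
s=snap('side','s9'); crop(s,'s9c',350,180,450,335,5)
s=snap('top','t9'); crop(s,'t9c',390,160,460,250,6)
E
```

```text
clock: 17.75
position: [0.5324, -0.3051, 0.1505]
ee_rot: [-1.498, -0.556, 0.556]
contact_force: [0.9, -0.7, -0.2]
grip_width: 0.0341
clock: 17.95
position: [0.5325, -0.3034, 0.1442]
ee_rot: [-1.496, -0.558, 0.559]
contact_force: [-0.2, -0.1, -1.2]
grip_width: 0.0343
40.87986763554941 [-0.65  0.28  1.65  0.    1.21 -1.36]
```

View pics/s9c.png

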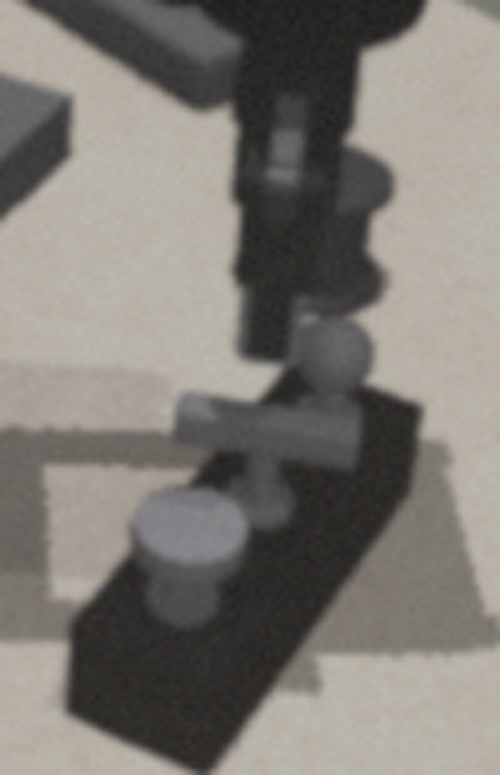

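View pics/t9c.png

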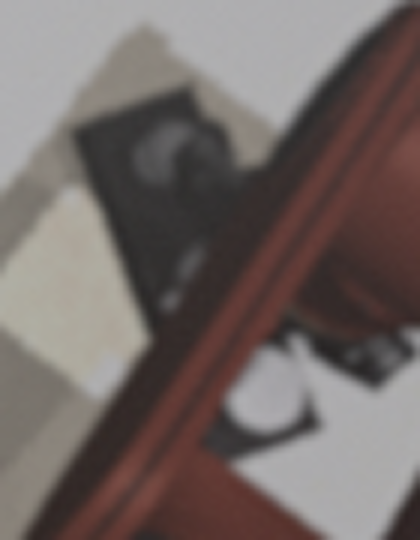

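The fingers hang centred over the bar (side crop: tip at x≈265, bar centre at x≈265). Descending with about 34 mm opening.

```bash
python3 -m handwheel '0 -0.08 -0.6 0 0 0 0.4;0 0 -0.6 0 0 0 0.4;0 0 -0.5 0 0 0 0.4;0 0 -0.3 0 0 0 0.4;0 0 -0.2 0 0 0 0.4;0 0 0 0 0 0 0.4'; python3 - <<'E'
from h import *
s=snap('side','s10'); crop(s,'s10c',350,180,450,300,6)
E
```

```text
clock: 18.65
position: [0.5323, -0.3059, 0.0999]
ee_rot: [-1.497, -0.555, 0.557]
contact_force: [-0.2, 0.4, -0.3]
grip_width: 0.0343
```

View pics/s10c.png

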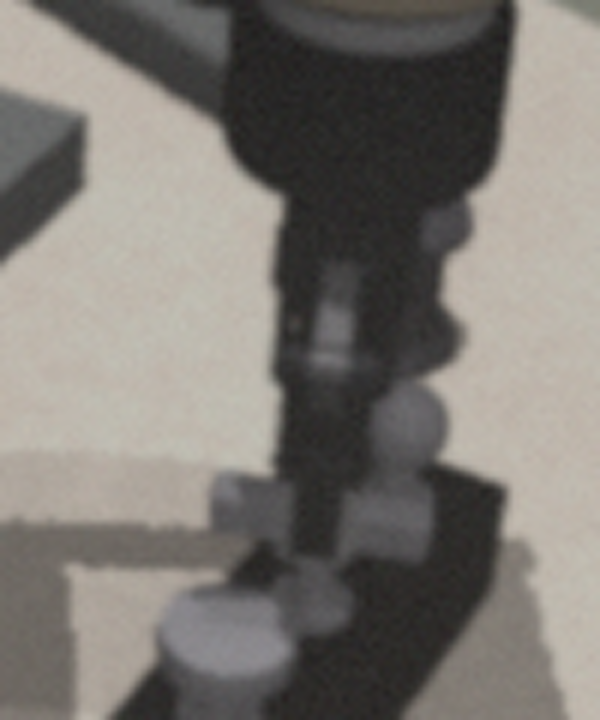

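The jaws straddle the bar. I'll go 16 mm down and close.

```bash
python3 -m handwheel '0 0 -0.3 0 0 0 0.4;0 0 -0.3 0 0 0 0.4;0 0 -0.2 0 0 0 0.4;0 0 0 0 0 0 0.4;0 0 0 0 0 0 0.2;0 0 0 0 0 0 0.1;0 0 0 0 0 0 0.1;0 0 0 0 0 0 0.1;0 0 0 0 0 0 0.1' 70; python3 - <<'E'
from h import *
s=snap('side','s11'); crop(s,'s11c',350,180,450,300,6)
R=cv2.Rodrigues(robot.observe()['ee_rot'])[0]; print(np.degrees(np.arctan2(R[1,0],R[0,0])))
E
```

```text
clock: 19.6
position: [0.5328, -0.3062, 0.085]
ee_rot: [-1.498, -0.556, 0.556]
contact_force: [0.2, -0.1, -0.6]
grip_width: 0.0122
40.728448968936824
```

View pics/s11c.png

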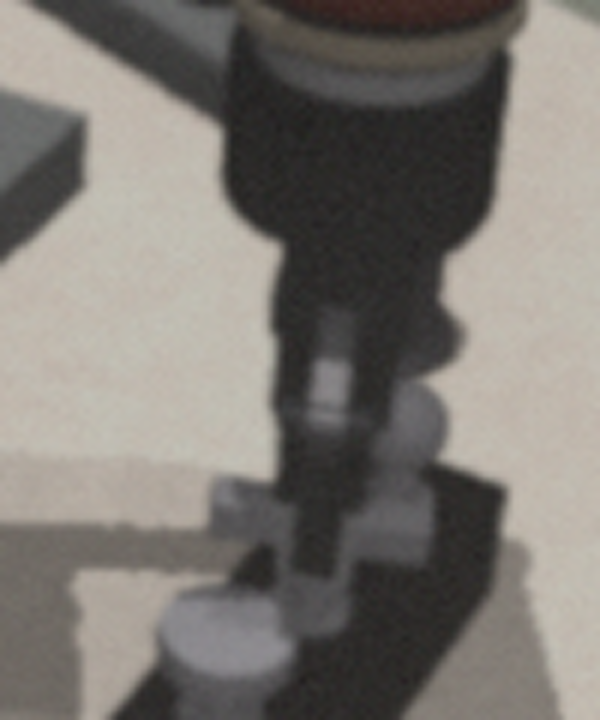

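Gripped: 12.2 mm reading on the 14 mm bar, the same −1.8 mm offset as with the plate. Lifting straight up.

```bash
python3 -m handwheel '0 0 0.2 0 0 0 0.1;0 0 0.5 0 0 0 0.1;0 0 0.8 0 0 0 0.1;0 0 1 0 0 0 0.1;0 0 1 0 0 0 0.1;0 0 1 0 0 0 0.1;0 0 0.8 0 0 0 0.1;0 0 0.4 0 0 0 0.1;0 0 0 0 0 0 0.1'; python3 - <<'E'
from h import *
s=snap('side','s12'); crop(s,'s12c',350,130,450,310,4)
E
```

```text
clock: 20.55
position: [0.5335, -0.3068, 0.201]
ee_rot: [-1.501, -0.558, 0.555]
contact_force: [0.2, -0.2, -1.1]
grip_width: 0.0126
```

View pics/s12c.png

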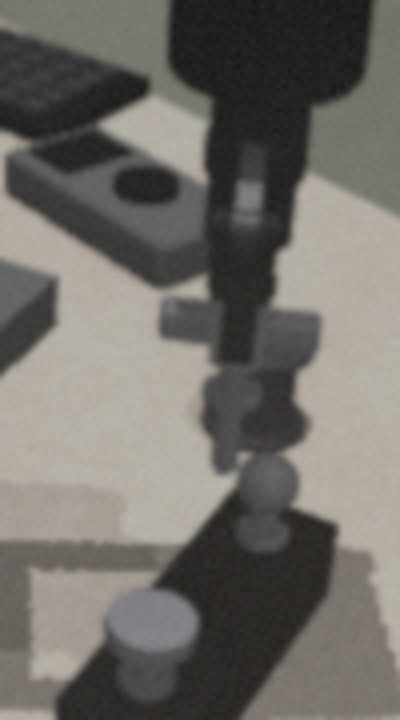

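The pin is out and hanging upright; the other two are untouched. Now to the fixture's hole.

```bash
python3 -m handwheel '-0.1 0.6 0 0 0 0 0.1;-0.1 0.9 0 0 0 0 0.1;-0.1 1 0 0 0 0 0.1;-0.1 1 0 0 0 0 0.1;-0.1 1 0 0 0 0 0.1;-0.1 1 0 0 0 0 0.1;-0.1 1 0 0 0 0 0.1;-0.1 1 0 0 0 0 0.1;-0.1 1 0 0 0 0 0.1;-0.1 1 0 0 0 0 0.1' && python3 -m handwheel '-0.1 1 0 0 0 0 0.1;-0.1 1 0 0 0 0 0.1;-0.1 0.8 0 0 0 0 0.1;-0.1 0.6 0 0 0 0 0.1;-0.1 0.4 -0.4 0 0 0 0.1;-0.1 0.06 -0.6 0 0 0 0.1;0 0 -0.6 0 0 0 0.1;0 0 -0.4 0 0 0 0.1;0 0 0 0 0 0 0.1;0 0 0 0 0 0 0.1'; python3 - <<'E'
from h import *
o=robot.observe();R=cv2.Rodrigues(o['ee_rot'])[0]; print(R.round(4),o['position'])
s=snap('side','s13'); crop(s,'s13c',270,130,370,240,5.4)
s=snap('top','t13'); crop(s,'t13c',290,160,370,250,6)
E
```

```text
clock: 21.6
position: [0.5124, -0.1142, 0.1991]
ee_rot: [-1.498, -0.557, 0.556]
contact_force: [-0.5, -0.2, -2.4]
grip_width: 0.0126
clock: 22.6
position: [0.5006, -0.0395, 0.1585]
ee_rot: [-1.498, -0.555, 0.556]
contact_force: [-0.4, -0.4, -1.5]
grip_width: 0.0128
[[ 7.584e-01 -8.000e-04 -6.518e-01]
 [ 6.518e-01  1.000e-04  7.584e-01]
 [-5.000e-04 -1.000e+00  6.000e-04]] [ 0.50061956 -0.03946653  0.1584727 ]
```

View pics/s13c.png

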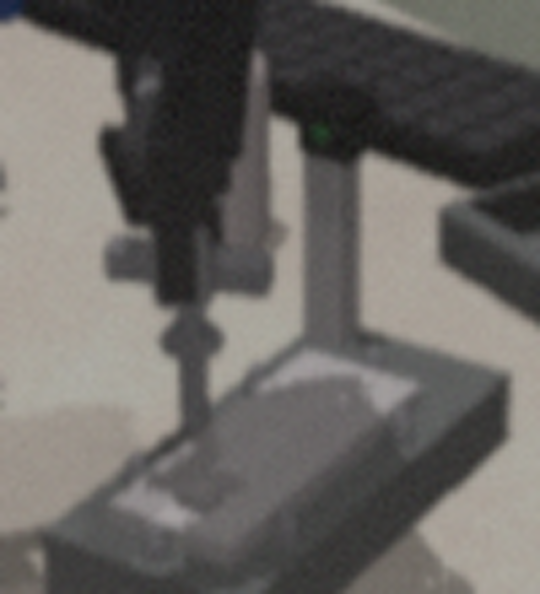

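View pics/t13c.png

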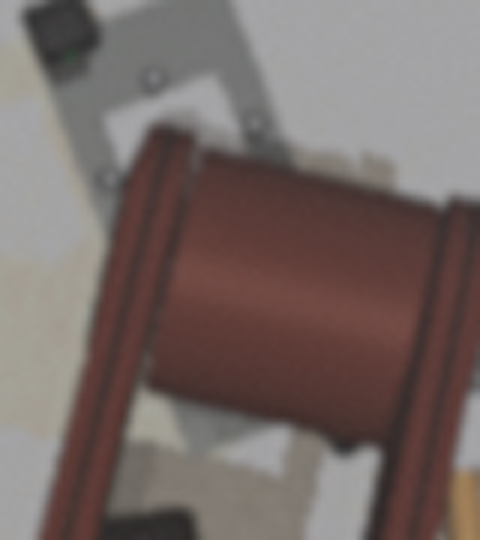

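```bash
python3 -m handwheel '0 0 -0.4 0 0 0 0.1;0 0 -0.5 0 0 0 0.1;0 0 -0.3 0 0 0 0.1;0 0 -0.1 0 0 0 0.1;0 0 0 0 0 0 0.1'; python3 - <<'E'
from edge import *
import cv2
q=[.5499,-.0208,.3725]; z=46
print('plate t8: right long edge, left long, far end')
t=load('t8'); edges(t,q,z,[((70,-30,z),(-70,-30,z),9),((70,30,z),(-70,30,z),9),((75,28,z),(75,-28,z),9),((-75,28,z),(-75,-28,z),9)],2)
s=load('s8'); print('side'); edges(s,q,z,[((70,30,z),(-70,30,z),9),((75,28,z),(75,-28,z),9)],2)
print('proj hole top,side',proj(t,T(q,[(-52,0,46)])),proj(s,T(q,[(-52,0,46)])))
crop(t,'t8h',315,190,350,235,12)
s=snap('side','s14'); crop(s,'s14c',280,160,345,240,9)
o=robot.observe();R=cv2.Rodrigues(o['ee_rot'])[0]; print(o['position'])
E
```

```text
clock: 23.2
position: [0.5002, -0.0388, 0.1322]
ee_rot: [-1.497, -0.555, 0.557]
contact_force: [0.4, 1.2, -1.5]
grip_width: 0.0128
plate t8: right long edge, left long, far end
normal [-0.93  0.36] [(np.float64(0.2), np.float64(19.1)), (np.float64(0.2), np.float64(21.1)), (np.float64(0.2), np.float64(22.9)), (np.float64(0.1), np.float64(23.2)), (np.float64(0.1), np.float64(22.3)), (np.float64(0.0), np.float64(22.3)), (np.float64(0.0), np.float64(25.8)), (np.float64(-0.1), np.float64(25.2)), (np.float64(-0.3), np.float64(26.7))]
normal [-0.93  0.36] [(np.float64(0.0), np.float64(-20.8)), (np.float64(0.1), np.float64(-20.8)), (np.float64(0.1), np.float64(-20.6)), (np.float64(0.0), np.float64(-19.5)), (np.float64(0.0), np.float64(-19.6)), (np.float64(-0.1), np.float64(-21.1)), (np.float64(-0.1), np.float64(-22.9)), (np.float64(-0.1), np.float64(-22.1)), (np.float64(0.0), np.float64(-21.4))]
normal [0.36 0.93] [(np.float64(-0.1), np.float64(15.7)), (np.float64(-0.1), np.float64(16.6)), (np.float64(-0.2), np.float64(20.0)), (np.float64(0.1), np.float64(22.8)), (np.float64(0.1), np.float64
[... 670 characters left out ...]
t64(0.6), np.float64(-23.9)), (np.float64(0.6), np.float64(-21.2)), (np.float64(0.5), np.float64(-20.5)), (np.float64(0.4), np.float64(-22.4)), (np.float64(0.5), np.float64(-24.1)), (np.float64(0.6), np.float64(-26.1))]
normal [-0.3   0.95] [(np.float64(-0.2), np.float64(23.5)), (np.float64(-0.4), np.float64(22.9)), (np.float64(-0.4), np.float64(24.6)), (np.float64(-0.4), np.float64(24.8)), (np.float64(-0.3), np.float64(26.4)), (np.float64(-0.3), np.float64(25.4)), (np.float64(-0.4), np.float64(24.5)), (np.float64(-0.6), np.float64(18.1)), (np.float64(-0.7), np.float64(15.0))]
proj hole top,side [[331.95179654 215.90279293]] [[306.92027824 222.1408347 ]]
[ 0.50061652 -0.03893837  0.13266888]
```

View pics/s14c.png

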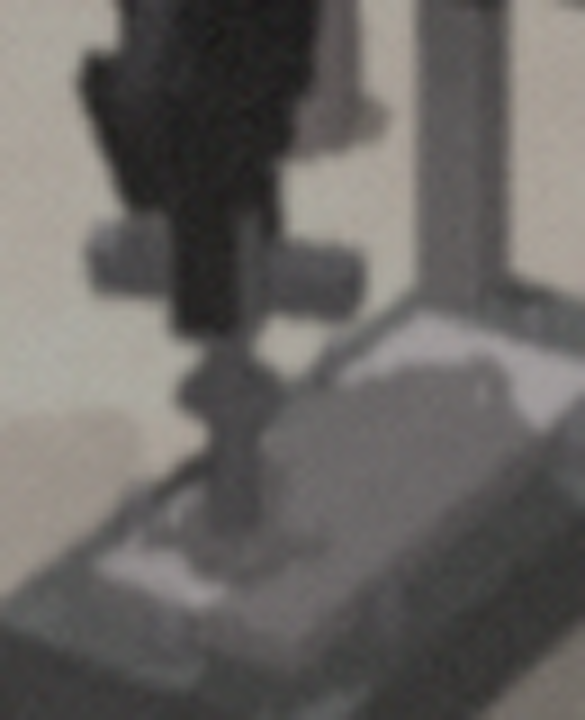

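View pics/t8h.png

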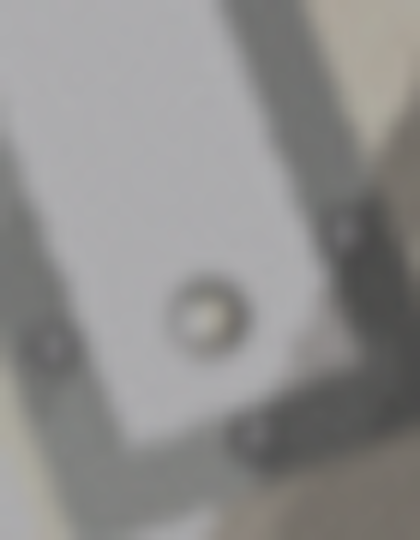

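```bash
cat > pinov.py <<'E'
from fit import *
def pinov(s,f,x,y,z0,box,k,qf=(.5499,-.0208,.3725)):
    x0,y0,x1,y1=box
    im=s['frame'][y0:y1,x0:x1,::-1].astype(float); im=np.clip((im-30)*1.8,0,255).astype(np.uint8)
    im=cv2.resize(im,None,fx=k,fy=k,interpolation=cv2.INTER_CUBIC)
    P=lambda p:np.round((proj(s,p)-[x0,y0]+.5)*k-.5).astype(int)
    a=np.linspace(0,2*np.pi,40)
    for r,z in((4,0),(6,4),(6,40),(13,40),(13,45)):
        cv2.polylines(im,[P(np.c_[x+r/1e3*np.cos(a),y+r/1e3*np.sin(a),0*a+z0+z/1e3])],True,(0,255,0),1)
    cv2.polylines(im,[P(T(qf,np.c_[-52+9*np.cos(a),9*np.sin(a),0*a+46]))],True,(0,0,255),1)
    cv2.imwrite('pics/'+f+'.png',im)
E
python3 - <<'E'
from pinov import *
pinov(load('s14'),'p14',.5006,-.0389,.0527,(290,180,335,235),13)
E
```

```text
(no output)
```

View pics/p14.png

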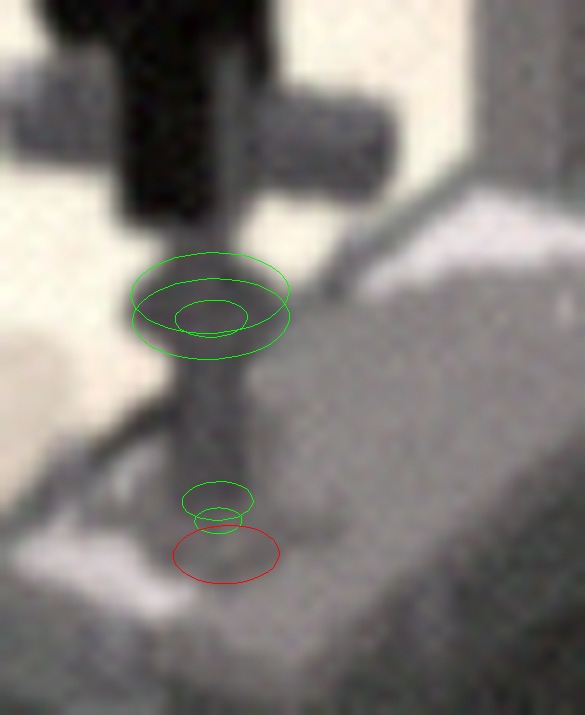

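The overlay shows the pin upright, with the tip about 1.5 mm left of the hole's centre line. I'll shift (+1.3, −1.0) mm and lower with force checks.

```bash
python3 -m handwheel '0.06 -0.05 0 0 0 0 0.1;0 0 -0.2 0 0 0 0.1;0 0 -0.2 0 0 0 0.1;0 0 -0.1 0 0 0 0.1;0 0 0 0 0 0 0.1' && python3 -m handwheel '0 0 -0.1 0 0 0 0.1;0 0 -0.1 0 0 0 0.1;0 0 -0.1 0 0 0 0.1;0 0 0 0 0 0 0.1'
```

```text
clock: 23.75
position: [0.5015, -0.0399, 0.1223]
ee_rot: [-1.498, -0.555, 0.557]
contact_force: [0.5, 0.6, -1.4]
grip_width: 0.0123
clock: 24.15
position: [0.5017, -0.0399, 0.1165]
ee_rot: [-1.498, -0.556, 0.557]
contact_force: [-0.5, 1.2, -2.1]
grip_width: 0.0128
```

```bash
python3 -m handwheel '0 0 -0.1 0 0 0 0.1;0 0 -0.1 0 0 0 0.1;0 0 0 0 0 0 0.1' && python3 -m handwheel '0 0 -0.1 0 0 0 0.1;0 0 -0.1 0 0 0 0.1;0 0 0 0 0 0 0.1'; python3 -c "
from h import *
s=snap('side','s15'); crop(s,'s15c',280,160,345,240,7)"
```

```text
clock: 24.45
position: [0.5017, -0.0399, 0.1125]
ee_rot: [-1.498, -0.556, 0.557]
contact_force: [-0.3, -0.7, -1.8]
grip_width: 0.0126
clock: 24.75
position: [0.5017, -0.0399, 0.1085]
ee_rot: [-1.498, -0.556, 0.557]
contact_force: [-0.6, 0.2, -2.1]
grip_width: 0.0126
```

View pics/s15c.png

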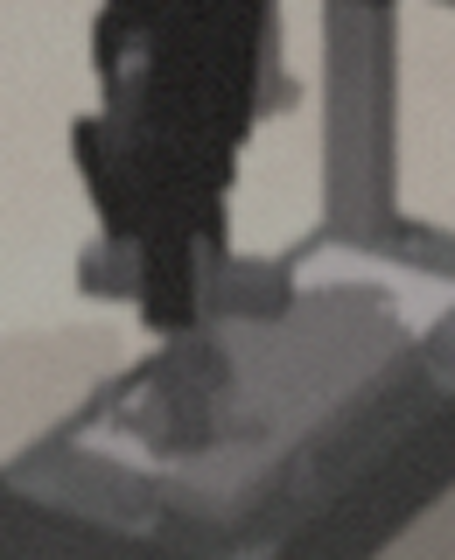

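The tip is inside the bush with no side force. Continuing to near home.

```bash
python3 -m handwheel '0 0 -0.15 0 0 0 0.1;0 0 -0.2 0 0 0 0.1;0 0 -0.2 0 0 0 0.1;0 0 -0.15 0 0 0 0.1;0 0 -0.1 0 0 0 0.1;0 0 -0.1 0 0 0 0.1;0 0 0 0 0 0 0.1' && python3 -m handwheel '0 0 -0.05 0 0 0 0.1;0 0 -0.05 0 0 0 0.1;0 0 0 0 0 0 0.1'
```

```text
clock: 25.5
position: [0.5017, -0.0399, 0.0906]
ee_rot: [-1.498, -0.556, 0.556]
contact_force: [-0.1, 0.2, -1.4]
grip_width: 0.0122
clock: 25.8
position: [0.5019, -0.04, 0.0888]
ee_rot: [-1.498, -0.556, 0.556]
contact_force: [-1.2, 0.2, -1.7]
grip_width: 0.0123
```

```bash
python3 -m handwheel '0 0 -0.05 0 0 0 0.1;0 0 -0.05 0 0 0 0.1;0 0 0 0 0 0 0.1' && python3 -m handwheel '0 0 -0.04 0 0 0 0.1;0 0 -0.04 0 0 0 0.1;0 0 0 0 0 0 0.1'
```

```text
clock: 26.1
position: [0.5018, -0.04, 0.0867]
ee_rot: [-1.498, -0.556, 0.556]
contact_force: [-0.1, -0.1, -0.8]
grip_width: 0.0125
clock: 26.4
position: [0.5022, -0.04, 0.0859]
ee_rot: [-1.498, -0.556, 0.556]
contact_force: [-1.4, -0.1, 3.5]
grip_width: 0.0126
```

Contact comes at exactly the predicted home height (0.086). One small push to confirm, then release.

```bash
python3 -m handwheel '0 0 -0.05 0 0 0 0.1;0 0 0 0 0 0 0.1' && python3 -m handwheel '0 0 0.04 0 0 0 0.1;0 0 0 0 0 0 0.2;0 0 0 0 0 0 0.3;0 0 0 0 0 0 0.4;0 0 0 0 0 0 0.4;0 0 0.2 0 0 0 0.4;0 0 0.4 0 0 0 0.4;0 0 0.6 0 0 0 0.4;0 0 0.8 0 0 0 0.4;0 0 1 0 0 0 0.4' && python3 -m handwheel '0 0 1 0 0 0 0.4;0 0 1 0 0 0 0.4;-0.3 0 1 0 0 0 0.4;-0.3 -0.6 1 0 0 0 0.4;0 -1 0.6 0 0 0 0.4;0 -1 0 0 0 0 0.4;0 -1 0 0 0 0 0.4;0 -1 0 0 0 0 0.4;0 -1 0 0 0 0 0.4;0 -1 0 0 0 0 0.4'; python3 - <<'E'
from pinov import *
s=snap('side','s16'); pinov(s,'p16',.5015,-.0397,.006,(280,165,375,240),7.5)
crop(s,'s16c',280,140,375,240,6)
s=snap('top','t16'); cv2.imwrite('pics/t16b.png',s['frame'][:,:,::-1])
E
```

```text
clock: 26.6
position: [0.5023, -0.04, 0.0858]
ee_rot: [-1.498, -0.557, 0.556]
contact_force: [-5.0, 1.0, 11.8]
grip_width: 0.0124
clock: 27.6
position: [0.5017, -0.04, 0.1463]
ee_rot: [-1.498, -0.556, 0.556]
contact_force: [-1.0, -0.9, -0.7]
grip_width: 0.034
clock: 28.6
position: [0.49, -0.1729, 0.2385]
ee_rot: [-1.5, -0.557, 0.555]
contact_force: [-0.1, 0.2, -0.1]
grip_width: 0.0341
```

View pics/s16c.png

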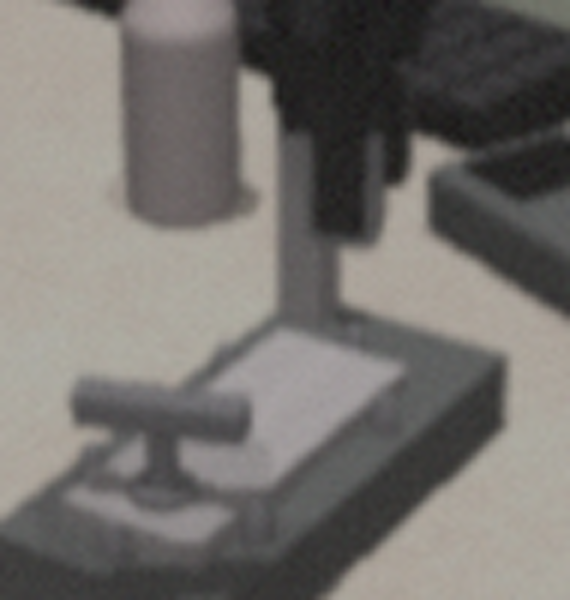

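View pics/p16.png

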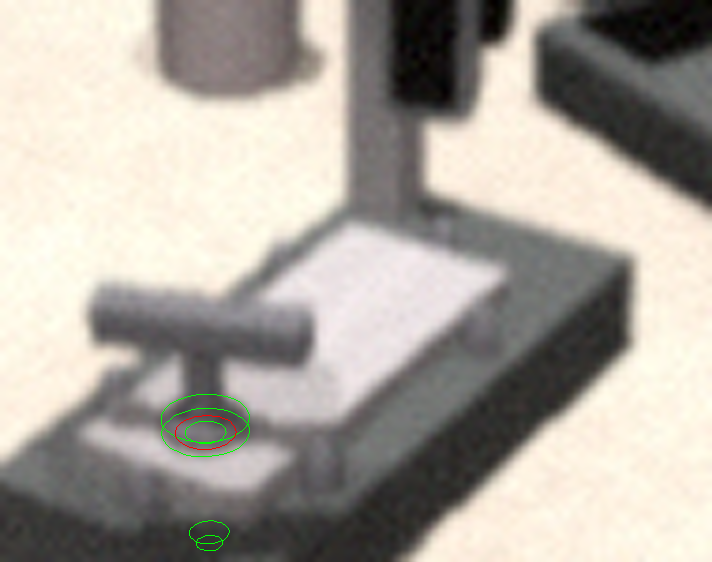

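View pics/t16.png

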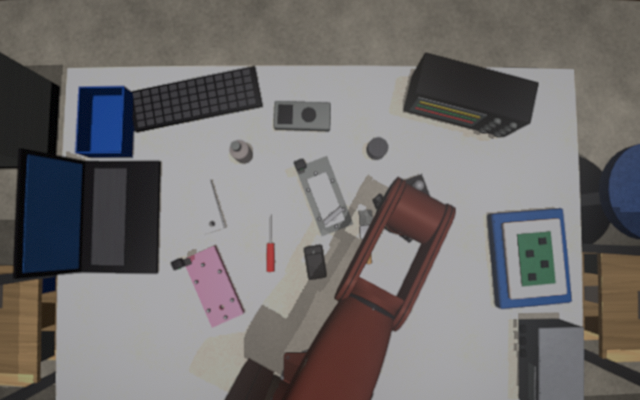

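The pin stands home: the collar matches the model at (306,222) in the side picture. Everything else in view is where it was. I'll make one quick stack check, then hand in.

```bash
python3 - <<'E'
from edge import *
t=load('t16'); q=[.527,.3251,.2886]; z=35
edges(t,q,z,[((70,-30,z),(-70,-30,z),7)],2)
print('hole proj',proj(t,T(q,[(-52,0,35)])))
g=t['frame'].mean(2)[216:232,204:220]; w=np.clip(120-g,0,None); yy,xx=np.mgrid[216:232,204:220]; print('dark centroid',(w*xx).sum()/w.sum(),(w*yy).sum()/w.sum())
o=robot.observe(); print(o['clock'],abs(o['dq']).max(),o['contact_force'])
print(robot.hand_in())
E
```

```text
normal [-0.96  0.27] [(np.float64(0.9), np.float64(24.9)), (np.float64(0.9), np.float64(25.4)), (np.float64(0.8), np.float64(25.7)), (np.float64(0.8), np.float64(24.6)), (np.float64(0.8), np.float64(22.1)), (np.float64(0.9), np.float64(18.3)), (np.float64(0.9), np.float64(16.7))]
hole proj [[212.19578432 223.65571149]]
dark centroid 212.1460916442049 223.06037735849063
28.7 0.035611164942746194 [ 0.39963566  0.36883336 -0.12527513]
the job is handed in; nothing more can be done
None
```

The job is done and handed in at 28.7 s on the robot's clock. The top plate lies flat in the fixture's nest, and the T-handled pin stands upright through it with its collar on the plate.

**Plate:** It was gripped alone, lifted, aligned over the dowels with the cameras and lowered with only a few newtons of contact. After release its edges matched the nest pose in the top picture to about 0.3 px (under 1 mm). The side camera was off by 0.4 to 0.6 px, about the calibration error.

**Pin:** It went in with only about 1 N of side force. It touched down at a TCP height of 0.086 m, the height worked out for fully home. I pressed it lightly, with 12 N on the wrist, before letting go. The collar in the last picture matches the model of the pin fully home.

**Everything else:** The bystanders, the pink look-alike and the other two pins looked unmoved, though the arm covered part of the pin holder and the brush in the last top picture. The mid plate's hole is within 0.6 px (about 2 mm) of where the top plate's hole was. Its long edge reads 0.8 to 0.9 px (about 2.5 mm) from the top plate's line. I did not resolve whether it was already offset like that ("nearly flush") or shifted slightly when I lifted the top plate.

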